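# Lock the bayonet cap onto the swarf collector

## Task

Take the black dust cover off the sloping neck of the swarf collector and set it down flat, open side down, on a bare patch of the bench. Then fit the aluminium bayonet cap of the right size, the smaller of the two: push it down on the neck against the spring and turn it a quarter turn clockwise to the stop, so that it springs up into its catch and stays locked when you let go. Leave the larger cap, the oil bottle, the carton and the tape measure where they stand.

Things in the scene. Friction and masses are not known exactly. Their poses are not given: they have to be found in the camera images.
- neck: Fixed steel bayonet neck on the swarf collector. Origin: centre of its rim, about 155 mm above the bench. z: out of the neck along its axis, which leans 30 degrees from vertical to the collector's front (roughly toward the robot); y level, x up the slope. Tube 47 mm across, rim bevelled; flanges 62 mm across, 3 to 9 mm below the rim; the drum's face (100 mm across) lies 24 mm below the rim.
- neck_gap (a point): Point in one of the neck's two entry gaps between the flanges, 28 mm from the axis toward the neck's +x, 6 mm below the rim. The other gap is opposite (-x). Each is 70 degrees wide. The cap's tabs go down through the gaps.
- neck_catch (a point): Point in the catch under one flange where a tab ends, 28 mm from the axis, 9 mm below the rim, about 80 degrees clockwise (seen from outside, negative turn about neck z) from neck_gap. On the way the tab passes under a lip that hangs 12 mm below the rim; behind the catch is a solid stop. The other way round is blocked.
- collector: Fixed grey swarf collector: housing 150 (x) x 130 (y) x 57 mm with the inclined drum on top. Origin: centre of its underside on the bench; the neck's rim centre is 45 mm in front of it (its -x). The bench top's front edge is at about x = 0.33, its left edge at y = 0.32; the key machine, up to 0.21 m high, fills x > 0.48, y < -0.08.
- seal (a joint): Spring-loaded rubber seal disc, 37 mm across, in the mouth of the neck. 0 = standing 10 mm proud of the rim; 0.010 = pushed down flush. Spring force about 3.6 N at 0, 8 N at 0.005 (cap locked) and 12.6 N at 0.010.
- lock_cap: The right cap: ribbed aluminium, 77 mm across, about 0.14 kg, starts on the bench open side down. Origin: centre of its open underside; z up through its top. Top face at z = 24 mm, on it a grip bar 50 mm long along x, 14 mm thick in y, z = 24 to 51 mm. Hollow 69 mm across. Two inward tabs at the lower edge, on +x and -x: 20 mm wide, 5 mm high, 53 mm between them. Same after a half turn.
- cap_seat (a point): Point on the right cap's axis at the inside of its top (z = 19 mm in the cap's frame). To turn, the cap must be pushed until this is within 2 mm of the rim; locked and let go, it stands about 5 mm above the rim.
- dust_cover: Smooth black plastic slip-on cover, 75 mm across, no tabs, about 0.06 kg, starts loosely on the neck (resting on the seal disc, not locked). Origin: centre of its open underside, z up through its top. Hollow 68 mm across and 20 mm deep, top face at z = 24 mm, grip bar 50 mm long along x, 14 mm thick in y, from z = 24 to 51 mm.
- big_cap: Larger ribbed aluminium cap, 95 mm across, otherwise like the right one (same height, grip bar); open side down on the bench. Origin: centre of its underside. One cap is on the right and one on the left, either way round. Leave it.
- oil_bottle: Standing oil bottle with a thin spout, 46 mm across, 150 mm high. Origin: centre of its foot. Leave it.
- carton: Small carton, 66 (x) x 105 (y) x 48 mm. Origin: centre of its underside. Leave it.
- tape_measure: Tape measure lying flat, 64 x 78 x 35 mm. Origin: centre of its underside. Leave it.
Mind the look-alikes: they are no part of the job. What is shaped like the dust_cover but turquoise is not meant.

How it is judged:
On the way:
1. the dust cover lies flat on the bench, open side down, let go (height (world z) of dust_cover below 0.008 m and angle between dust_cover's own z axis and vertical below 0.15 rad and contact force between dust_cover and the fingers below 0.1 N and linear speed of dust_cover below 0.03 m/s), for 0.2 s.
At the end, for the whole second after the job is handed in: Right cap at rest on the neck: turned 69 degrees or more from entry, aligned within 7 degrees, seat point within 9 mm of the rim centre and 3.2 mm or more above the rim (sprung into its catch), seal down over 3 mm. Dust cover at rest on the bare bench, open side down (within 8.5 degrees and 8 mm) (angle between the x axis of lock_cap and the x axis of neck, either way round above 1.2 rad and angle between the z axis of lock_cap and the z axis of neck, either way round below 0.12 rad and distance between cap_seat and neck below 0.009 m and z of cap_seat in the frame of neck above 0.0032 m and value of joint seal above 0.003 m and linear speed of each of lock_cap, dust_cover below 0.02 m/s and height (world z) of dust_cover between -0.008 and 0.008 m and angle between dust_cover's own z axis and vertical below 0.15 rad); the robot touches nothing.
It fails at once if the larger cap is shifted by more than 30 mm (distance of big_cap from where it was at the start of the episode above 0.03 m).
It fails at once if the oil bottle is knocked over or shifted by more than 30 mm (angle between oil_bottle's own z axis and vertical above 0.5 rad or distance of oil_bottle from where it was at the start of the episode above 0.03 m).
It fails at once if the carton is shifted by more than 30 mm (distance of carton from where it was at the start of the episode above 0.03 m).
It fails at once if the tape measure is shifted by more than 30 mm (distance of tape_measure from where it was at the start of the episode above 0.03 m).
It also fails if it takes over 59 s, if anything falls off the work surface, if the arm or the gripper's body presses on something with over 40 N, if the wrist force passes 120 N, or if a joint passes its speed limit or range.

## Robot

A 7-joint arm with a two-finger parallel gripper is mounted at the origin on a cart in front of the work surface, level with it; the furniture and walls round the work are solid. World frame = base frame: x ahead of the robot, y to its left, z up, the work surface at z = 0. Lengths are in m, angles in rad, forces in N, time in s.
With the tool pointing down it reaches from about 0.425 to 1.025 m from the base axis. Payload 9.4 kg.
Tool frame: the origin (TCP) lies at the very end of the fingers, on their centre line; the grasp point (between the pads) lies 19 mm behind it; z points along the fingers, x is the direction in which the jaws open and shut, and the axes are right-handed (so a half turn about z gives the same grasp; the last joint's range is limited). The gripper opens to 93 mm and grips with 3 to 60 N. Pads are 15 mm wide; open, the fingers measure 128 mm over their backs; the gripper's body (75 mm by 188 mm) begins 65 mm behind the grasp point.
Start: joints at [-1.382, 0.599, -0.003, 1.599, 0.002, 0.943, -0.08], TCP at [0.19, 0.7, 0.219] pointing down, gripper open.
Joint ranges: [-2.57, 2.57], [-0.35, 1.97], [-1.29, 1.29], [0.11, 2.56], [-1.05, 4.19], [0.11, 1.86], [-2.63, 2.63]. Speed limits (rad/s): [2.22, 2.22, 3.01, 3.01, 3.14, 3.14, 3.14].

## Interface

Orientations are given as [roll, pitch, yaw] about the fixed x, y, z axes, in that order (R = Rz(yaw) Ry(pitch) Rx(roll)).
In Python, from bench import * gives the robot as it stands. The module is installed in compiled form; this text tells all that it offers.
- The arm moves only by the tool play_rows, never from a script. Its argument "targets" is a list of rows, each an object with "offset": the shift along the tool's x, y, z in mm, a list of three; "turn": the turn, a rotation vector about the tool's x, y, z in degrees, a list of three; "grip": the opening, from 0 (shut) to 1 (fully open). In form: [{"offset": [tx, ty, tz], "turn": [ax, ay, az], "grip": grip}, ...]. A call has 1 to 10 rows; each row is the pose to reach, as a shift and turn from the pose commanded when the call began, along the tool's axes at that moment; what a row does not reach only later rows make up. A row lasts 1/12 s, in which the tool goes at most 41.7 mm and 7.16 degrees, less where a joint would pass 70% of its speed; a pose out of reach is approached as far as the arm can. A call with a gripper value outside its range is refused whole. The fingers move at their own pace and stop on an object; "newtons" is the grip in N (left out, the last holds). Time passes only in rows, so rows that repeat a pose let the fingers close. It gives the time, the measured TCP pose, the force and the opening at its end, in the units of the state.
- read_state(): the state, without advancing time (a new reading comes with each control period).
- snapshot(name): name is "side" or "top"; returns a dict with "img" (420x560x3 uint8, blue, green, red), "fx", "fy", "cx", "cy" (pixels), "world_from_camera" (4x4, takes a point from camera to world coordinates). Camera axes: x right, y down, z forward; pixel columns grow to the right and rows downward; lengths in m; the calibration is good to about 2 mm. A picture is of the moment at which its call begins. There is no depth.
- close_job(): hands the job in, once; it reports no verdict.
Trained networks look in the newest picture that a camera, given by its name, has taken for a name from the list of things; names that differ only in an ending like _2 or _b are one class to them, and where a whole thing is asked for, a point or a joint stands for the part that bears it (a point fixed in the world has none). Each returns a list of dicts, best first, with "conf" (0 to 1); they miss things now and then, are a little off and sometimes report something else, mostly with a low value. They report only what shows in the picture. A call takes as long as a camera call. They do not tell look-alikes from the thing itself.
- masks_of(camera, name): "pixels" (420x560 bool, what is visible of it) and "extent" ([left, top, width, height] in pixels, round what is visible of it).
- tip_of(camera, name): "uv" ([column, row] in pixels: a listed point, or the origin of a listed thing).
The state is a dict: "t": time; "joint_positions": joint angles; "dq": joint speeds; "joint_torque": joint torques, N m; "tcp_pos": TCP position; "tool_rot": TCP orientation; "wrist_force": force on the tool from outside, world axes, zero at the start; "ft_torque": the same for the moment, N m; "grip_width": finger opening in m.
Only numpy, scipy, OpenCV 4.12 (cv2) and the standard library are available. Lean on these libraries where they do the work, as an engineer would, in place of code of your own. Each camera call takes 0.05 s, during which the arm holds its last target.

## Working session

There is one attempt and no reset: what is moved stays moved. The work goes in short steps, Python scripts to look and compute and a tool call to move; the robot and the scene stay as the last step left them, time stands still between calls to the robot, and variables do not carry over. Pictures are saved under pics/ and viewed, and the job is handed in when it is done.

Besides the shell and the picture viewer there is one more tool, called after "Request:" by a JSON object that holds its "fn" and its "kwargs". play_rows: Moves the arm, as the interface text tells. Its arguments: {"type":"object","properties":{"targets":{"type":"array"},"newtons":{"type":"number"}},"required":["targets"]}

```bash
mkdir -p pics; cat > h.py <<'E'
from bench import *
import numpy as np, cv2
from scipy.spatial.transform import Rotation as R
def ray(s,uv):
    T=np.array(s["world_from_camera"]);d=np.array([(uv[0]-s["cx"])/s["fx"],(uv[1]-s["cy"])/s["fy"],1.])
    return T[:3,3],T[:3,:3]@d
def atz(s,uv,z):
    o,d=ray(s,uv);return o+d*(z-o[2])/d[2]
def tri(s1,u1,s2,u2):
    o1,d1=ray(s1,u1);o2,d2=ray(s2,u2)
    A=np.stack([d1,-d2],1);x=np.linalg.lstsq(A,o2-o1,rcond=None)[0]
    p,q=o1+d1*x[0],o2+d2*x[1];return (p+q)/2,np.linalg.norm(p-q)
def proj(s,p):
    T=np.linalg.inv(np.array(s["world_from_camera"]));c=T[:3,:3]@np.array(p)+T[:3,3]
    return np.array([s["fx"]*c[0]/c[2]+s["cx"],s["fy"]*c[1]/c[2]+s["cy"]])
E
python3 - <<'E'
from h import *
np.set_printoptions(precision=4,suppress=True)
S={}
for c in("side","top"):
    s=S[c]=snapshot(c);cv2.imwrite(f"pics/{c}0.png",s["img"]);print(c,s["fx"],s["cx"],s["cy"]);print(np.array(s["world_from_camera"]))
    for n in["neck","neck_gap","neck_catch","collector","lock_cap","dust_cover","big_cap","oil_bottle","carton","tape_measure"]:
        print(c,n,[(np.round(d["uv"],1).tolist(),round(d["conf"],2)) for d in tip_of(c,n)][:4],[(d["extent"],round(d["conf"],2)) for d in masks_of(c,n)][:4])
print(read_state())
E
```

```text
side 418.3401468141196 281.9116703361122 205.99372771388585
[[ 0.8242 -0.3591  0.438   0.1063]
 [-0.5663 -0.5147  0.6437 -0.6282]
 [-0.0057 -0.7785 -0.6276  0.7473]
 [ 0.      0.      0.      1.    ]]
side neck [([281.5, 173.5], 0.67), ([292.0, 177.5], 0.53)] [([274.8, 172.9, 27.4, 21.1], 0.52)]
side neck_gap [([295.3, 168.2], 0.53)] [([276.2, 173.7, 26.1, 19.1], 0.73)]
side neck_catch [([292.5, 182.4], 0.72)] [([275.5, 168.9, 27.6, 24.6], 0.42)]
side collector [([300.2, 214.6], 0.72)] [([266.2, 166.0, 70.6, 70.9], 0.94)]
side lock_cap [([294.3, 341.4], 0.9), ([284.2, 174.9], 0.66)] [([273.3, 316.4, 36.6, 38.8], 0.78), ([278.1, 172.7, 24.8, 20.6], 0.63), ([267.6, 164.5, 69.0, 72.3], 0.32)]
side dust_cover [([288.5, 174.6], 0.71), ([281.1, 186.8], 0.53)] [([272.0, 158.4, 28.4, 31.8], 0.97), ([267.9, 179.3, 3.7, 15.3], 0.6)]
side big_cap [([193.6, 213.7], 0.95)] []
side oil_bottle [([287.9, 268.2], 0.81)] []
side carton [([230.1, 254.1], 0.71), ([296.1, 169.3], 0.36), ([298.6, 217.9], 0.34)] [([276.9, 169.6, 24.0, 22.7], 0.18)]
side tape_measure [([230.8, 193.3], 0.55), ([294.1, 341.0]
[... 1011 characters left out ...]
 0.56), ([287.3, 221.2, 15.1, 14.4], 0.49)]
top carton [([250.3, 254.4], 0.7)] [([231.0, 241.5, 42.2, 27.6], 0.68)]
top tape_measure [([186.6, 219.4], 0.86)] [([171.4, 206.3, 29.5, 21.7], 0.75)]
{'t': 2.1, 'joint_positions': array([-1.3817,  0.5993, -0.0025,  1.5994,  0.0018,  0.9429, -0.0798]), 'dq': array([-0.0004, -0.0009, -0.0003,  0.0013,  0.0003, -0.0009,  0.0003]), 'joint_torque': array([ -0.0002, -76.4819,   1.4962, -25.2701,  -0.0524,   0.0106,
         0.    ]), 'tcp_pos': array([0.1905, 0.6995, 0.2186]), 'tool_rot': array([3.1415, 0.0001, 1.305 ]), 'wrist_force': array([ 0.2195, -0.2906,  0.326 ]), 'ft_torque': array([-0.012 , -0.0118, -0.0373]), 'grip_width': 0.09278807784099896}
```

```bash
python3 - <<'E'
import cv2
a=cv2.imread("pics/side0.png")[130:390,150:410];cv2.imwrite("pics/side0c.png",cv2.resize(a,(780,600),interpolation=2) if 0 else cv2.resize(a,(600,600),interpolation=cv2.INTER_CUBIC))
a=cv2.imread("pics/top0.png")[130:290,160:373];cv2.imwrite("pics/top0c.png",cv2.resize(a,(799,600),interpolation=cv2.INTER_CUBIC))
E
```

```text
(no output)
```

View pics/side0.png

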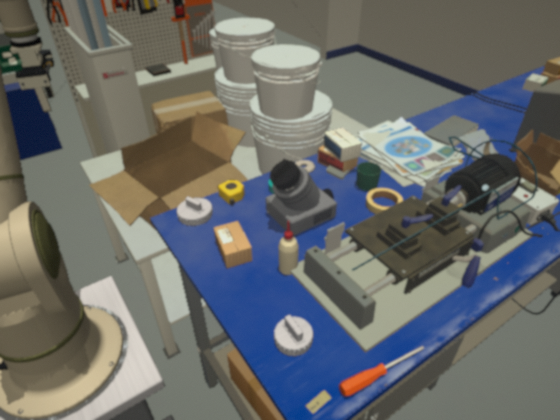

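View pics/side0c.png

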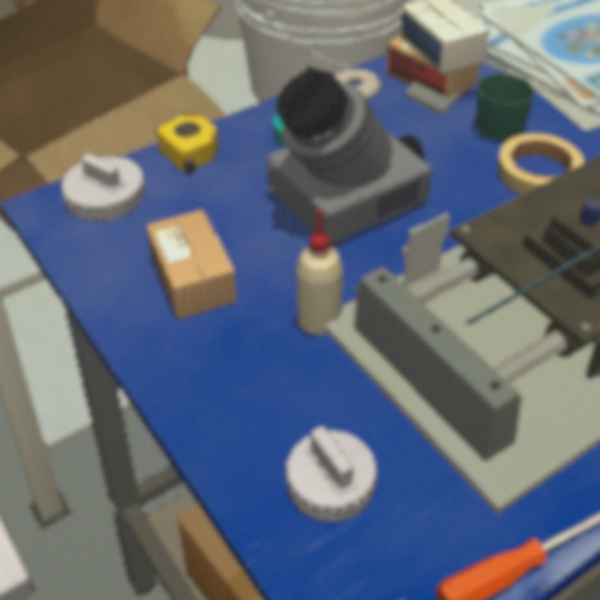

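View pics/top0c.png

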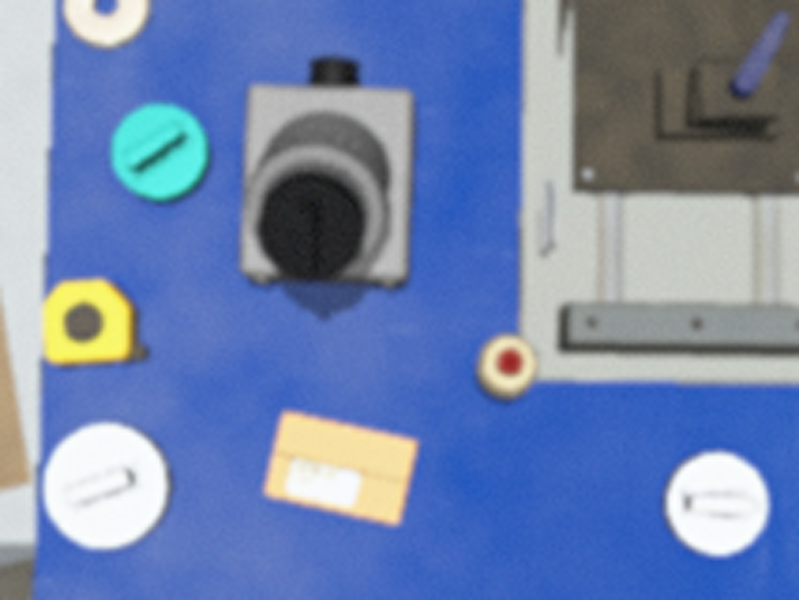

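View pics/top0.png

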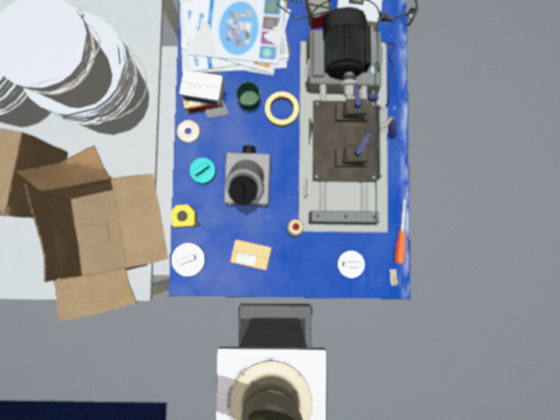

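```bash
python3 - <<'E'
import cv2,numpy as np
def g(a,k=0.5): return (255*(a/255.)**k).astype('uint8')
a=cv2.imread("pics/side0.png")[150:240,260:345];b=cv2.resize(g(a),(570,600),interpolation=cv2.INTER_CUBIC)
cv2.imwrite("pics/sc.png",b)
a=cv2.imread("pics/top0.png")[140:212,218:274];cv2.imwrite("pics/tc.png",cv2.resize(g(a),(467,600),interpolation=cv2.INTER_CUBIC))
a=cv2.imread("pics/top0.png")[245:285,330:370];a2=cv2.imread("pics/side0.png")[310:360,268:318]
cv2.imwrite("pics/cc.png",np.hstack([cv2.resize(g(a,3.),(400,400),interpolation=cv2.INTER_CUBIC),cv2.resize(a2,(400,400),interpolation=cv2.INTER_CUBIC)]))
E
```

```text
(no output)
```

View pics/sc.png

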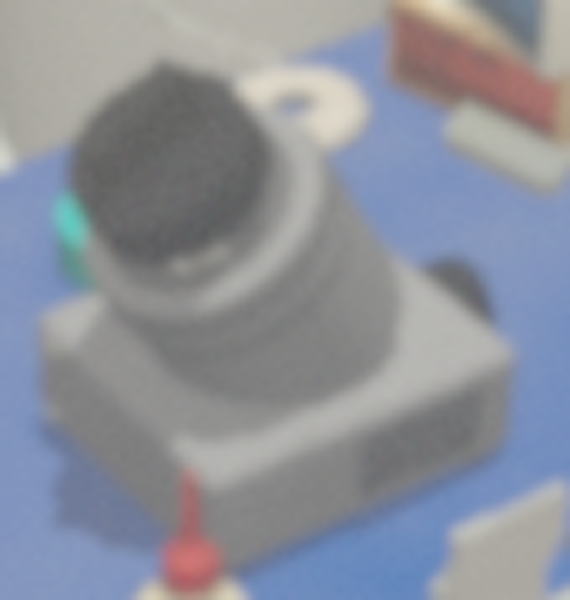

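View pics/tc.png

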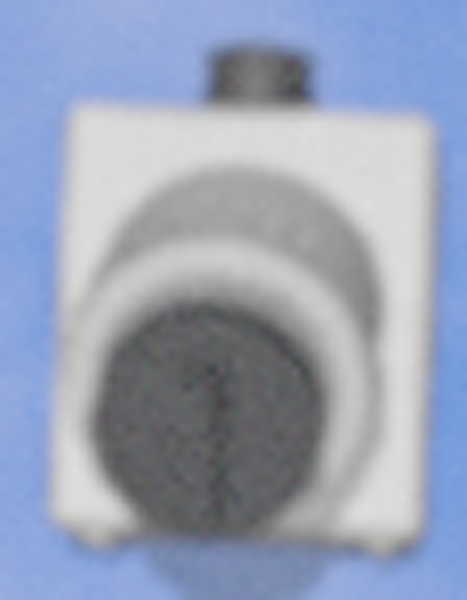

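View pics/cc.png

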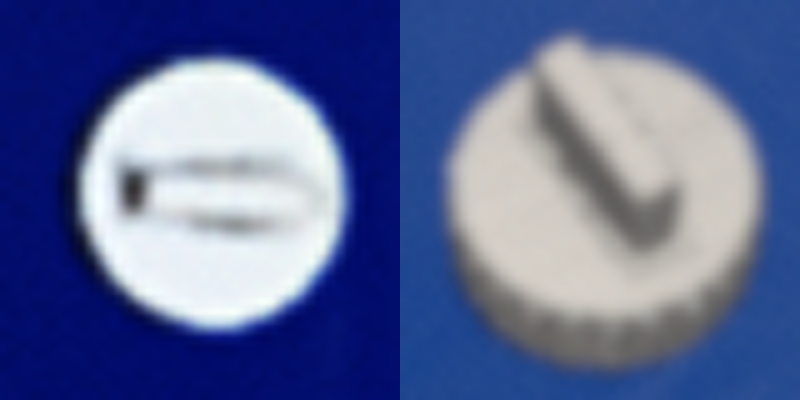

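```bash
python3 - <<'E'
from h import *
import cv2
from scipy.optimize import least_squares
import pickle
st=lambda a:np.clip((a.astype(float)-10)*4,0,255).astype('uint8')
a=cv2.imread("pics/side0.png");b=cv2.imread("pics/top0.png")
k=lambda a:cv2.resize(st(cv2.GaussianBlur(a,(0,0),.6)),(400,400),interpolation=cv2.INTER_CUBIC)
cv2.imwrite("pics/dk.png",np.hstack([k(a[154:196,266:308]),k(b[172:210,224:262])]))
S={c:snapshot(c) for c in("side","top")}
pickle.dump({c:{k:v for k,v in s.items() if k!="img"} for c,s in S.items()},open("cal.pkl","wb"))
U=[("top",(75,105),(75,65)),("top",(435,118),(75,-65)),("top",(422,540),(-75,-65)),("top",(52,522),(-75,65)),
   ("side",(45,325),(-75,65)),("side",(195,462),(-75,-65)),("side",(510,362),(75,-65))]
obs=[]
for c,p,m in U:
    uv=(218+p[0]/8.339,140+p[1]/8.333) if c=="top" else (260+p[0]/6.706,150+p[1]/6.667)
    obs.append((c,np.array(uv),m))
def f(q):
    r=[]
    for c,uv,m in obs:
        C,Sn=np.cos(q[2]),np.sin(q[2]);P=[q[0]+(C*m[0]-Sn*m[1])/1e3,q[1]+(Sn*m[0]+C*m[1])/1e3,.057]
        r+=list(proj(S[c],P)-uv)
    return r
o=least_squares(f,[.58,.08,0]);print(o.x,np.round(o.fun.reshape(-1,2),1))
x,y,yw=o.x;C,Sn=np.cos(yw),np.sin(yw)
rim=np.array([x-.045*C,y-.045*Sn,.155]);print("rim",rim,[proj(S[c],rim) for c in S])
# drum face ring centre
nz=np.array([-.5*C,-.5*Sn,.866])
for c,n in(("top","dust_cover"),):
    pass
# cap
S0=S
m=[(351.5,264.2)]
print("cap", atz(S["top"],(330+21.2,245+19.2),.024))
p,e=tri(S["top"],(330+21.2,245+19.2),S["side"],(268+605/50*1-0 if 0 else 268+(605-400)/8.,310+180/8.));print("cap top tri",p,e)
# bar ends on top face z=.051
q=[(540,60),(590,40),(680,180),(630,205)]
P=[atz(S["side"],(268+(u-400)/8.,310+v/8.),.051) for u,v in q];print("bar corners side",np.round(P,4))
for n,uv in(("big",(189,258.8)),("bottle",(295,227)),("carton",(250.3,254.4)),("tape",(186.6,219.4)),("turq",(202.5,168.6))): print(n,atz(S["top"],uv,.02))
E
```

```text
[ 0.64626534  0.07585219 -0.04078673] [[-0.2 -0.6]
 [ 1.3  0.3]
 [-0.1  0.9]
 [-0.9  0.6]
 [-2.4 -3.1]
 [ 1.3  3. ]
 [ 1.7 -2. ]]
rim [0.60130276 0.07768709 0.155     ] [array([286.55999429, 173.90788105]), array([243.33901786, 188.89668554])]
cap [ 0.4034202  -0.22957167  0.024     ]
cap top tri [ 0.40327353 -0.2303214   0.01992182] 2.0639892978186665e-05
bar corners side [[ 0.3975 -0.21    0.051 ]
 [ 0.4112 -0.2122  0.051 ]
 [ 0.4054 -0.2576  0.051 ]
 [ 0.3915 -0.2564  0.051 ]]
big [0.41264893 0.24618697 0.02      ]
bottle [ 0.51037022 -0.06417174  0.02      ]
carton [0.42792824 0.06642218 0.02      ]
tape [0.5285632  0.25708056 0.02      ]
turq [0.68164831 0.21455916 0.02      ]
```

View pics/dk.png

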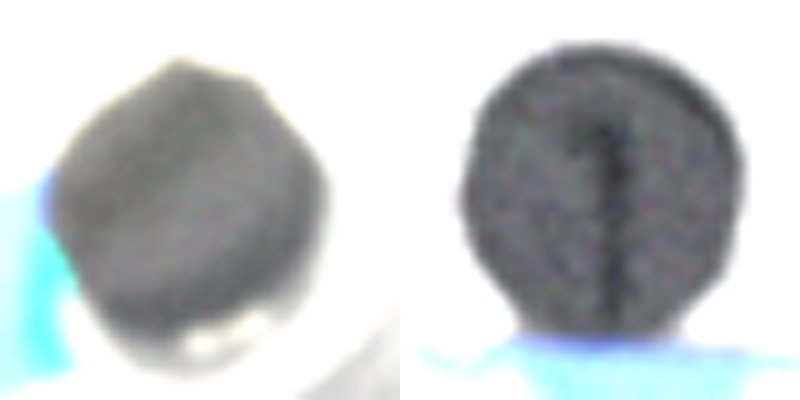

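```bash
cat > fit.py <<'E'
import pickle,cv2,numpy as np
from h import proj
from scipy.optimize import minimize
cal=pickle.load(open("cal.pkl","rb"))
K=8
def sil(c,p,Rm,box,r=.0375,inner=0):
    t=np.linspace(0,2*np.pi,60)
    cyl=[(r*np.cos(a),r*np.sin(a),z) for a in t for z in(0,.024)]
    bar=[(x,y,z) for x in(-.025,.025) for y in(-.007,.007) for z in(.024,.051)]
    x0,y0,w,h=box;m=np.zeros((h*K,w*K),np.uint8)
    for S in(cyl,bar):
        q=np.array([proj(cal[c],p+Rm@np.array(v)) for v in S])
        q=((q-[x0-.5,y0-.5])*K-.5).astype(np.float32)
        cv2.fillConvexPoly(m,cv2.convexHull(np.round(q*16).astype(np.int32)),255,shift=4)
    return cv2.GaussianBlur(cv2.resize(m,(w,h),interpolation=cv2.INTER_AREA)/255.,(0,0),.8)
def neckR(yaw):
    C,S=np.cos(yaw),np.sin(yaw);s,c=.5,.8660254
    return np.array([[C*c,-S,-C*s],[S*c,C,-S*s],[s,0,c]])
def rz(a): return np.array([[np.cos(a),-np.sin(a),0],[np.sin(a),np.cos(a),0],[0,0,1]])
E
python3 - <<'E'
from fit import *
im={"side":cv2.imread("pics/side0.png"),"top":cv2.imread("pics/top0.png")}
bx={"side":(268,154,38,42),"top":(226,172,36,36)}
ob={}
for c in im:
    x,y,w,h=bx[c];g=im[c][y:y+h,x:x+w].max(2).astype(float)
    ob[c]=np.clip((95-g)/60,0,1); print(c,np.percentile(g,[5,30,60,90]))
def cost(q,full=False):
    y=q[3];Rm=neckR(y)@rz(q[4]);e=0
    for c in ob: e+=((sil(c,q[:3]/1e3,Rm,bx[c])-ob[c])**2).sum()
    return e+((y+.04)/.03)**2
rim=np.array([601,78,155.]);Rm=neckR(-.04);p0=rim-10*Rm[:,2]
best=None
for a in(-.3,0,.3):
    o=minimize(cost,[*p0,-.04,a],method="Nelder-Mead",options=dict(initial_simplex=[[*(p0+d),-.04+e,a+f] for d,e,f in[((0,0,0),0,0),((5,0,0),0,0),((0,5,0),0,0),((0,0,5),0,0),((0,0,0),.05,0),((0,0,0),0,.2)]],maxiter=500))
    print(np.round(o.x,3),o.fun,"rim if z=-10:",o.x[:3]+10*neckR(o.x[3])[:,2])
    if best is None or o.fun<best.fun: best=o
q=best.x;out=[]
for c in ob:
    s=sil(c,q[:3]/1e3,neckR(q[3])@rz(q[4]),bx[c]);out.append(cv2.resize(np.hstack([ob[c],s]),(800,300 if 0 else 400)))
cv2.imwrite("pics/fit.png",cv2.resize((np.vstack(out)*255).astype('uint8'),(600,600)))
E
```

```text
side [ 39.  46.  90. 131.]
top [ 32.  39.  96. 153.]
[ 6.05744e+02  7.99740e+01  1.36496e+02 -3.80000e-02  1.00000e-02] 70.35091935804174 rim if z=-10: [600.74764883  80.16494783 145.15590904]
[ 6.05719e+02  8.00710e+01  1.36580e+02 -2.60000e-02  1.89000e-01] 70.93534803549642 rim if z=-10: [600.72015363  80.19910503 145.24030292]
[ 6.05785e+02  8.00700e+01  1.36355e+02 -3.40000e-02  1.12000e-01] 70.30621314740206 rim if z=-10: [600.78778196  80.24019111 145.01537515]
```

View pics/fit.png

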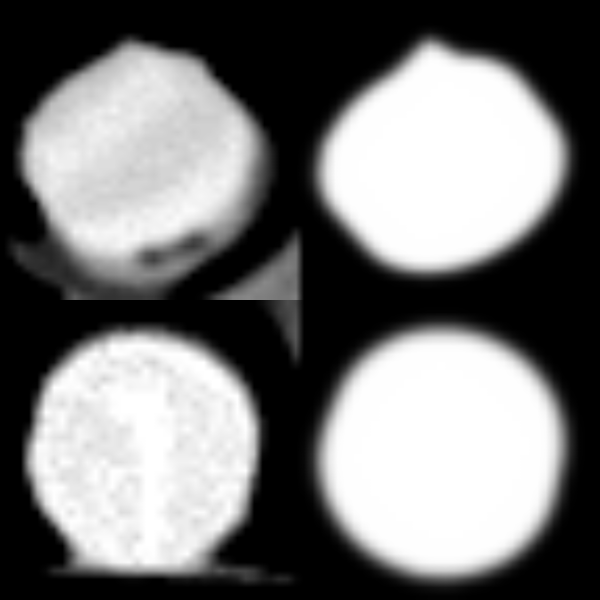

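```bash
cat > f2.py <<'E'
from fit import *
im={"side":cv2.imread("pics/side0.png"),"top":cv2.imread("pics/top0.png")}
bx={"side":(266,154,42,42),"top":(224,170,40,42)}
ob={}
for c in im:
    x,y,w,h=bx[c];g=cv2.GaussianBlur(im[c],(0,0),.7)[y:y+h,x:x+w].max(2).astype(float)
    ob[c]=np.clip((75-g)/20,0,1)
def cost(q):
    Rm=neckR(q[3])@rz(q[4]);e=0
    for c in ob: e+=((sil(c,q[:3]/1e3,Rm,bx[c])-ob[c])**2).sum()
    return e+((q[3]+.04)/.03)**2
rim=np.array([601,78,155.]);Rm=neckR(-.04);p0=rim-10*Rm[:,2]
best=None
for a in(-.3,0,.3):
    o=minimize(cost,[*p0,-.04,a],method="Nelder-Mead",options=dict(initial_simplex=[[*(p0+d),-.04+e,a+f] for d,e,f in[((0,0,0),0,0),((5,0,0),0,0),((0,5,0),0,0),((0,0,5),0,0),((0,0,0),.05,0),((0,0,0),0,.2)]],maxiter=500))
    print(np.round(o.x,3),o.fun,"rim if z=-10:",o.x[:3]+10*neckR(o.x[3])[:,2])
    if best is None or o.fun<best.fun: best=o
q=best.x;out=[]
for c in ob:
    s=sil(c,q[:3]/1e3,neckR(q[3])@rz(q[4]),bx[c]);out.append(cv2.resize(np.hstack([ob[c],s]),(800,400)))
cv2.imwrite("pics/fit2.png",cv2.resize((np.vstack(out)*255).astype('uint8'),(600,600)))
E
python3 f2.py
```

```text
[ 6.05397e+02  7.99870e+01  1.37230e+02 -4.80000e-02 -2.90000e-02] 69.0340708572734 rim if z=-10: [600.402567    80.22731569 145.88991836]
[ 6.05133e+02  7.98900e+01  1.37289e+02 -3.40000e-02  1.50000e-02] 69.05804525127063 rim if z=-10: [600.13567518  80.06213864 145.94894193]
[ 6.05807e+02  8.01240e+01  1.36475e+02 -2.10000e-02  3.80000e-01] 73.81000649795523 rim if z=-10: [600.80805078  80.23037101 145.13532808]
```

View pics/fit2.png

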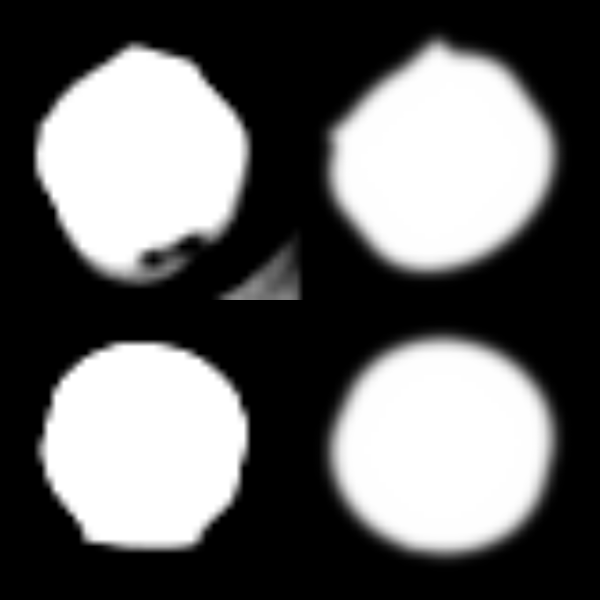

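```bash
sed -e 's/e+=((sil(c,q\[:3\]\/1e3,Rm,bx\[c\])-ob\[c\])\*\*2).sum()/n={"side":27,"top":27}[c];e+=((sil(c,q[:3]\/1e3,Rm,bx[c])-ob[c])[:n]**2).sum()/' -e 's/fit2.png/fit3.png/' f2.py > f3.py; grep -n n= f3.py; python3 f3.py
```

```text
10:    for c in ob: n={"side":27,"top":27}[c];e+=((sil(c,q[:3]/1e3,Rm,bx[c])-ob[c])[:n]**2).sum()
[ 6.04147e+02  7.97640e+01  1.36896e+02 -3.50000e-02  8.20000e-02] 28.82807994392032 rim if z=-10: [599.15009322  79.93968369 145.55617018]
[ 6.04381e+02  8.00540e+01  1.36358e+02 -2.30000e-02  1.31000e-01] 28.904135553875093 rim if z=-10: [599.38221899  80.17033847 145.01833391]
[ 6.04311e+02  7.97220e+01  1.36715e+02 -3.70000e-02  1.16000e-01] 28.895661863426387 rim if z=-10: [599.31409555  79.90908429 145.37568461]
```

View pics/fit3.png

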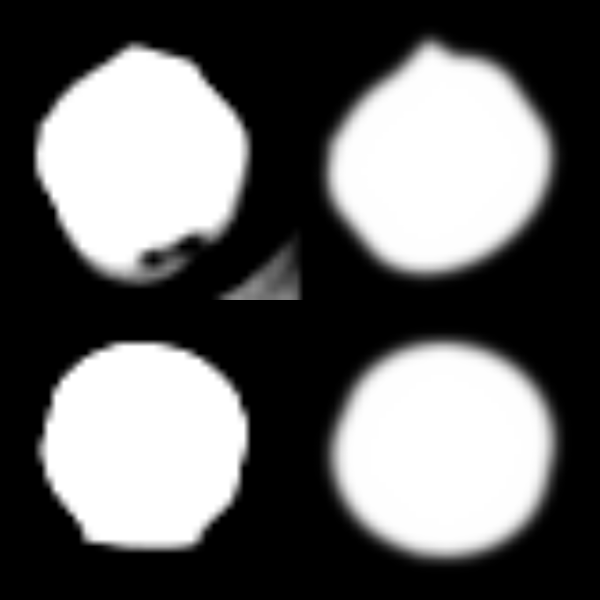

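```bash
cat > ov.py <<'E'
from fit import *
import sys
rim=np.array(eval(sys.argv[1]))/1e3;yaw=float(sys.argv[2]);out=sys.argv[3];sfx=sys.argv[4] if len(sys.argv)>4 else "0"
Rm=neckR(yaw);o=[]
for c,(x,y,w,h) in {"side":(258,148,80,90),"top":(218,140,62,70)}.items():
    a=cv2.imread(f"pics/{c}{sfx}.png")[y:y+h,x:x+w];a=(255*(a/255.)**.5).astype('uint8')
    k=600/h;a=cv2.resize(a,(int(w*k),600),interpolation=cv2.INTER_CUBIC)
    for r,z,col in((.05,-.024,(0,0,255)),(.0375,.014,(0,255,0)),(.0375,-.01,(255,255,0))):
        q=[(proj(cal[c],rim+Rm@np.array([r*np.cos(t),r*np.sin(t),z]))-[x-.5,y-.5])*k-.5 for t in np.linspace(0,6.283,60)]
        cv2.polylines(a,[np.round(q).astype(int)],True,col,1)
    C,S=np.cos(yaw),np.sin(yaw);cc=rim[:2]+.045*np.array([C,S])
    for z in(.057,0):
        q=[(proj(cal[c],[cc[0]+C*X-S*Y,cc[1]+S*X+C*Y,z])-[x-.5,y-.5])*k-.5 for X,Y in((.075,.065),(.075,-.065),(-.075,-.065),(-.075,.065))]
        cv2.polylines(a,[np.round(q).astype(int)],True,(255,0,255),1)
    q=[(proj(cal[c],rim+Rm@np.array([X,Y,z]))-[x-.5,y-.5])*k-.5 for X,Y,z in((-.025,-.007,.041),(.025,-.007,.041),(.025,.007,.041),(-.025,.007,.041))]
    cv2.polylines(a,[np.round(q).astype(int)],True,(0,255,255),1)
    o.append(a)
h=np.hstack(o);cv2.imwrite(out,cv2.resize(h,(800,int(600*800/h.shape[1])),interpolation=cv2.INTER_AREA))
E
python3 ov.py "[600,79,155]" -0.04 pics/ov1.png
```

```text
(no output)
```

View pics/ov1.png

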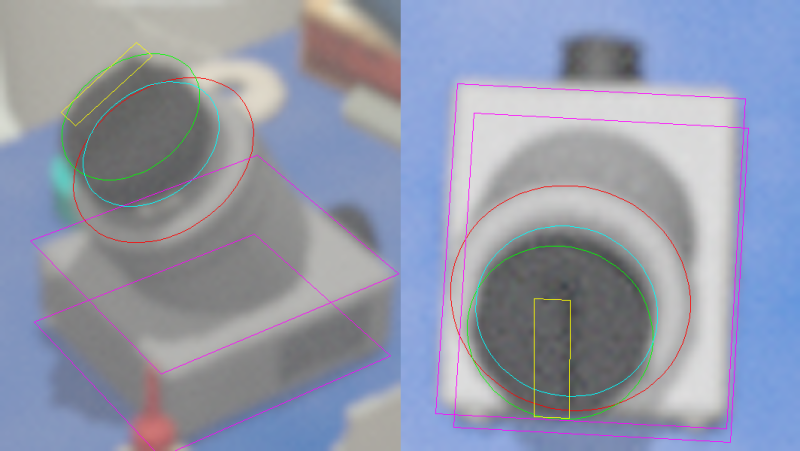

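```bash
python3 - <<'E'
import pickle
from h import *
np.set_printoptions(precision=4,suppress=True)
cal=pickle.load(open("cal.pkl","rb"))
T=lambda p:(218+p[0]/8.339,140+p[1]/8.333)
Sd=lambda p:(260+p[0]/6.706,150+p[1]/6.667)
for n,p in(("BL",(75,105)),("BR",(435,118)),("FR",(422,540)),("FL",(52,522))): print("top",n,atz(cal["top"],T(p),.057))
for n,p in(("FL",(45,325)),("FR",(195,462)),("BR",(510,362)),("FLbot",(50,410)),("FRbot",(232,560)),("BRbot",(500,440))): print("side",n,atz(cal["side"],Sd(p),0 if "bot" in n else .057))
E
```

```text
top BL [0.7221 0.1371 0.057 ]
top BR [0.7193 0.0116 0.057 ]
top FR [0.5712 0.0138 0.057 ]
top FL [0.5757 0.1415 0.057 ]
side FL [0.5721 0.1287 0.057 ]
side FR [0.5725 0.0252 0.057 ]
side BR [0.7093 0.0039 0.057 ]
side FLbot [0.5807 0.1412 0.    ]
side FRbot [0.5887 0.0226 0.    ]
side BRbot [0.7221 0.0188 0.    ]
```

```bash
python3 - <<'E'
import cv2
a=cv2.imread("pics/side0.png")[172:240,258:342];a=cv2.convertScaleAbs(a,alpha=1.6)
cv2.imwrite("pics/sb.png",cv2.resize(a,(740,600),interpolation=cv2.INTER_CUBIC))
E
```

```text
(no output)
```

View pics/sb.png

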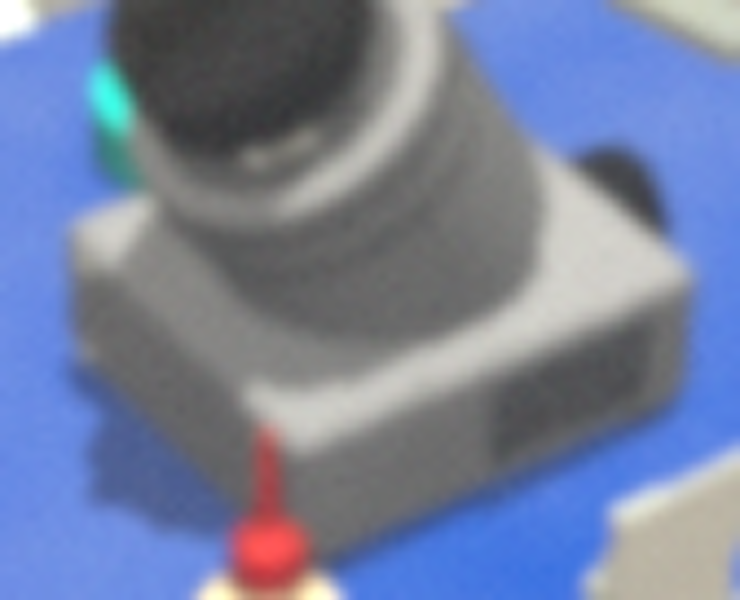

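```bash
python3 - <<'E'
import pickle
from h import *
from scipy.optimize import least_squares
np.set_printoptions(precision=4,suppress=True)
cal=pickle.load(open("cal.pkl","rb"))
T=lambda p:(218+p[0]/8.339-.5,140+p[1]/8.333-.5)
Sd=lambda p:(258+p[0]/8.81-.5,172+p[1]/8.82-.5)
U=[("top",T((75,105)),(75,65)),("top",T((435,118)),(75,-65)),("top",T((422,540)),(-75,-65)),("top",T((52,522)),(-75,65)),
   ("side",Sd((76,232)),(-75,65)),("side",Sd((303,450)),(-75,-65)),("side",Sd((695,278)),(75,-65))]
def f(q):
    r=[]
    for c,uv,m in U:
        C,Sn=np.cos(q[2]),np.sin(q[2]);P=[q[0]+(C*m[0]-Sn*m[1])/1e3,q[1]+(Sn*m[0]+C*m[1])/1e3,.057]
        r+=list(proj(cal[c],P)-uv)
    return r
o=least_squares(f,[.58,.08,0],loss="soft_l1");print(o.x,np.round(o.fun.reshape(-1,2),1) )
x,y,w=o.x;print("rim",x-.045*np.cos(w),y-.045*np.sin(w))
E
```

```text
[ 0.648   0.0761 -0.0237] [[-0.2 -0.3]
 [ 1.3 -0.2]
 [ 0.8  0.4]
 [ 0.   0.9]
 [-1.5 -2. ]
 [-0.3 -0.4]
 [ 1.9 -1.4]]
rim 0.6029953439233334 0.077147187833272
```

```bash
python3 ov.py "[602,78,155]" -0.025 pics/ov2.png
```

```text
(no output)
```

View pics/ov2.png

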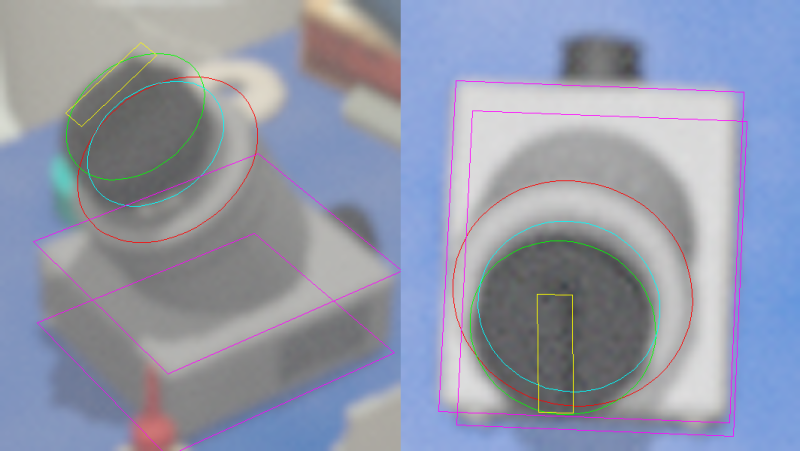

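```bash
cat >> h.py <<'E'
def toolR(yaw,tilt=0.):
    # tilt: angle of approach axis from vertical, tool z leaning to +x(collector frame); tool x=+y
    nz=np.array([-np.sin(tilt)*np.cos(yaw),-np.sin(tilt)*np.sin(yaw),np.cos(tilt)]);ny=np.array([-np.sin(yaw),np.cos(yaw),0])
    return np.stack([ny,np.cross(-nz,ny),-nz],1)
def move(*targets,base=None):
    s=read_state();p0=np.array(s["tcp_pos"]);R0=R.from_euler("xyz",s["tool_rot"]).as_matrix()
    if base is not None: p0,R0=base
    for p,Rm in targets:
        o=R0.T@(np.array(p)-p0)*1e3;t=R.from_matrix(R0.T@Rm).as_rotvec(degrees=True)
        print("offset",np.round(o,1).tolist(),"turn",np.round(t,1).tolist(),"rows",round(max(np.linalg.norm(o)/41.7,np.linalg.norm(t)/7.16),1))
E
python3 - <<'E'
from h import *
yaw=-.03;Rn=toolR(yaw,np.pi/6);rim=np.array([.600,.079,.153]);nz=-Rn[:,2]
s=read_state();print(s["t"])
R0=R.from_euler("xyz",s["tool_rot"]).as_matrix()
move(((.30,.5,.36),R0),(rim+.12*nz+[0,0,.1],Rn),(rim+.09*nz,Rn),(rim+.018*nz,Rn))
print(rim+.09*nz)
E
```

```text
2.2
offset [-163.8, 158.1, -141.4] turn [0.0, 0.0, 0.0] rows 6.4
offset [-505.2, 499.8, -138.3] turn [-29.9, 3.5, -13.2] rows 17.4
offset [-501.7, 514.4, -12.3] turn [-29.9, 3.5, -13.2] rows 17.2
offset [-493.3, 549.4, 50.1] turn [-29.9, 3.5, -13.2] rows 17.7
[0.55502025 0.0803498  0.23094229]
```

Request:
{"fn": "play_rows", "kwargs": {"targets": [{"offset":[-80,80,-70],"turn":[0,0,0],"grip":1},{"offset":[-164,158,-141],"turn":[0,0,0],"grip":1},{"offset":[-164,158,-141],"turn":[0,0,0],"grip":1},{"offset":[-164,158,-141],"turn":[0,0,0],"grip":1},{"offset":[-164,158,-141],"turn":[0,0,0],"grip":1},{"offset":[-164,158,-141],"turn":[0,0,0],"grip":1},{"offset":[-505,500,-138],"turn":[-29.9,3.5,-13.2],"grip":1},{"offset":[-505,500,-138],"turn":[-29.9,3.5,-13.2],"grip":1},{"offset":[-505,500,-138],"turn":[-29.9,3.5,-13.2],"grip":1},{"offset":[-505,500,-138],"turn":[-29.9,3.5,-13.2],"grip":1}], "newtons": 20}}

```text
t: 3.03
tcp_pos: [0.3763, 0.3677, 0.3535]
tool_rot: [2.68, -0.009, 1.514]
wrist_force: [1.6, -1.0, -0.7]
grip_width: 0.0931
```

```bash
python3 - <<'E'
from h import *
yaw=-.03;Rn=toolR(yaw,np.pi/6);rim=np.array([.600,.079,.153]);nz=-Rn[:,2]
s=read_state();print(s)
move((rim+.10*nz,Rn))
E
```

```text
{'t': 3.0333, 'joint_positions': array([-1.25471264,  0.12278744,  0.10875906,  2.10252408,  0.57951368,
        0.82232622, -0.0159846 ]), 'dq': array([-0.25505935, -0.50620167,  0.29138006,  1.15701601,  2.0909494 ,
       -0.75496367, -0.97007876]), 'joint_torque': array([  1.80642821, -32.55961776,  -0.50990134, -29.37439442,
        -2.64349557,   1.11305192,   2.08859593]), 'tcp_pos': array([0.37627225, 0.367685  , 0.35346003]), 'tool_rot': array([ 2.67962522, -0.00850597,  1.51439048]), 'wrist_force': array([ 1.62042526, -1.03893782, -0.69906669]), 'ft_torque': array([-0.03106876,  0.27889821, -0.0507521 ]), 'grip_width': 0.09313137744290927}
offset [-277.9, 120.1, 184.3] turn [-3.5, 0.3, -1.6] rows 8.5
```

Request:
{"fn": "play_rows", "kwargs": {"targets": [{"offset":[-278,110,100],"turn":[-3.5,0.3,-1.6],"grip":1},{"offset":[-278,110,100],"turn":[-3.5,0.3,-1.6],"grip":1},{"offset":[-278,110,100],"turn":[-3.5,0.3,-1.6],"grip":1},{"offset":[-278,110,100],"turn":[-3.5,0.3,-1.6],"grip":1},{"offset":[-278,110,100],"turn":[-3.5,0.3,-1.6],"grip":1},{"offset":[-278,110,100],"turn":[-3.5,0.3,-1.6],"grip":1},{"offset":[-278,120,170],"turn":[-3.5,0.3,-1.6],"grip":1},{"offset":[-278,120,170],"turn":[-3.5,0.3,-1.6],"grip":1},{"offset":[-278,120,170],"turn":[-3.5,0.3,-1.6],"grip":1},{"offset":[-278,120,170],"turn":[-3.5,0.3,-1.6],"grip":1}]}}

```text
t: 3.87
tcp_pos: [0.542, 0.0753, 0.2483]
tool_rot: [2.627, 0.009, 1.531]
wrist_force: [-0.0, -0.3, -0.3]
grip_width: 0.0933
```

```bash
cat > look.py <<'E'
from h import *
import sys,cv2
n=sys.argv[1]
for c in("side","top"):
    s=snapshot(c);cv2.imwrite(f"pics/{c}{n}.png",s["img"])
E
cat > where.py <<'E'
from h import *
np.set_printoptions(precision=4,suppress=True)
yaw=-.03;Rn=toolR(yaw,np.pi/6);rim=np.array([.600,.079,.153])
s=read_state();print(s["t"],"pos",s["tcp_pos"],"rot",s["tool_rot"],"q",s["joint_positions"],"F",s["wrist_force"],"w",s["grip_width"])
print("in neck frame (x,y,z):",np.stack([Rn[:,1],Rn[:,0],-Rn[:,2]])@(np.array(s["tcp_pos"])-rim)*1e3)
R0=R.from_euler("xyz",s["tool_rot"]).as_matrix();print("rot err to neck tool",R.from_matrix(R0.T@Rn).as_rotvec(degrees=True))
E
python3 where.py; python3 look.py 1
python3 - <<'E'
import cv2,numpy as np
a=cv2.imread("pics/side1.png")[110:230,230:350];b=cv2.imread("pics/top1.png")[130:230,195:295]
g=lambda a:(255*(a/255.)**.5).astype('uint8')
cv2.imwrite("pics/l1.png",np.hstack([cv2.resize(g(x),(400,400),interpolation=cv2.INTER_CUBIC) for x in(a,b)]))
E
```

```text
3.8667 pos [0.542  0.0753 0.2483] rot [2.6274 0.0087 1.5306] q [-0.7347  0.2327  0.4523  2.369   0.7827  0.1129  0.455 ] F [-0.0401 -0.3499 -0.3402] w 0.09328176363932365
in neck frame (x,y,z): [ -2.496   -5.4192 111.4475]
rot err to neck tool [-0.5389  0.7207 -0.2598]
```

View pics/l1.png

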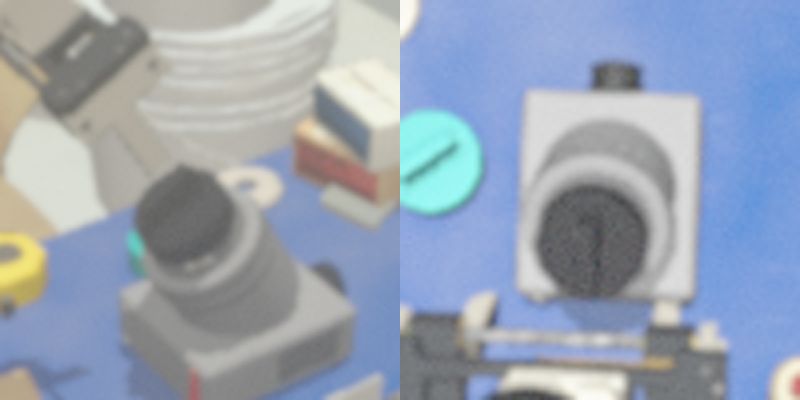

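Request:
{"fn": "play_rows", "kwargs": {"targets": [{"offset":[2,3,35],"turn":[-0.5,0.7,-0.3],"grip":1},{"offset":[2,3,70],"turn":[-0.5,0.7,-0.3],"grip":1},{"offset":[2,3,70],"turn":[-0.5,0.7,-0.3],"grip":1},{"offset":[2,3,70],"turn":[-0.5,0.7,-0.3],"grip":1},{"offset":[2,3,70],"turn":[-0.5,0.7,-0.3],"grip":1}]}}

```text
t: 4.38
tcp_pos: [0.567, 0.0766, 0.2079]
tool_rot: [2.621, 0.02, 1.543]
wrist_force: [0.6, -1.0, 0.5]
grip_width: 0.093
```

```bash

python3 where.py; python3 look.py 2
python3 - <<'E'
import cv2,numpy as np
a=cv2.imread("pics/side2.png")[140:210,250:320];b=cv2.imread("pics/top2.png")[160:220,210:270]
g=lambda a:(255*(a/255.)**.5).astype('uint8')
cv2.imwrite("pics/l2.png",np.hstack([cv2.resize(g(x),(400,400),interpolation=cv2.INTER_CUBIC) for x in(a,b)]))
E
```

```text
4.3833 pos [0.567  0.0766 0.2079] rot [2.6207 0.02   1.5432] q [-0.4331  0.3236  0.1025  2.3583  1.7064  0.1671 -0.4627] F [ 0.586  -1.0215  0.4864] w 0.09296714563892693
in neck frame (x,y,z): [-1.0816 -3.405  63.9794]
rot err to neck tool [-0.1523  0.9257  0.6907]
```

View pics/l2.png

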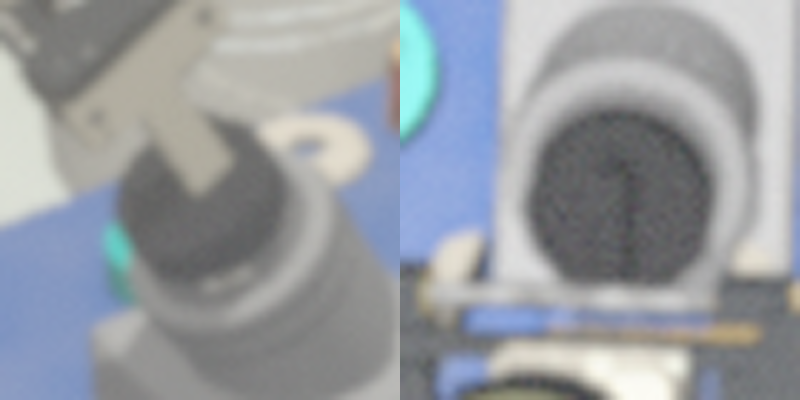

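Request:
{"fn": "play_rows", "kwargs": {"targets": [{"offset":[0,1,15],"turn":[0,0.9,0.7],"grip":1},{"offset":[0,1,30],"turn":[0,0.9,0.7],"grip":1},{"offset":[0,1,38],"turn":[0,0.9,0.7],"grip":1},{"offset":[0,1,38],"turn":[0,0.9,0.7],"grip":1},{"offset":[0,1,38],"turn":[0,0.9,0.7],"grip":1}]}}

```text
t: 4.9
tcp_pos: [0.5858, 0.0731, 0.1747]
tool_rot: [2.624, 0.003, 1.537]
wrist_force: [-0.4, 0.6, 0.5]
grip_width: 0.0932
```

```bash

python3 where.py; python3 look.py 3
python3 - <<'E'
import cv2,numpy as np
a=cv2.imread("pics/side3.png")[140:210,250:320];b=cv2.imread("pics/top3.png")[160:220,210:270]
g=lambda a:(255*(a/255.)**.5).astype('uint8')
cv2.imwrite("pics/l3.png",np.hstack([cv2.resize(g(x),(400,400),interpolation=cv2.INTER_CUBIC) for x in(a,b)]))
E
```

```text
4.9 pos [0.5858 0.0731 0.1747] rot [2.624  0.0033 1.5374] q [-0.2452  0.4041 -0.1008  2.3447  1.9788  0.2381 -0.7244] F [-0.392   0.5872  0.5147] w 0.09315125497364185
in neck frame (x,y,z): [-1.2861 -6.2851 25.7589]
rot err to neck tool [-0.3471  0.2607 -0.0728]
```

View pics/l3.png

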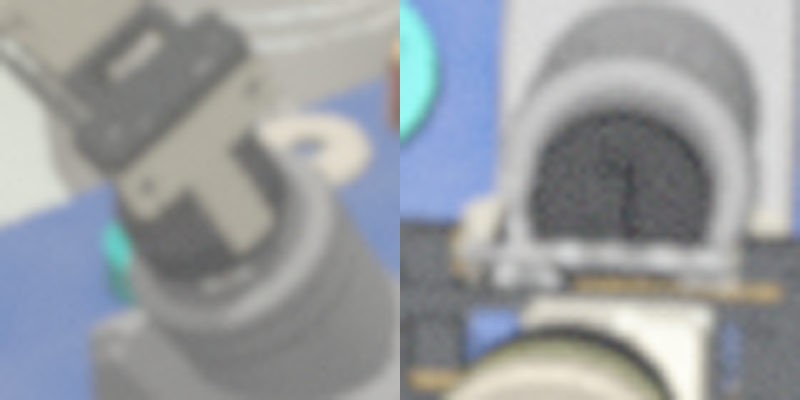

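```bash
python3 - <<'E'
from fit import *
from h import *
p=np.array([.5858,.0731,.1747]);Rm=toolR(-.03,np.pi/6)
for y in(-.0075,.0075):
  for x in(-.0465,-.064):
    q=p+Rm@[x,y,0];print(x,y,proj(cal["side"],q), (proj(cal["side"],q)-[249.5,139.5])*400/70)
for nz in (14,9,5):
    o=[.600,.077,.153]-Rm[:,2]*nz/1e3;print(nz,(proj(cal["side"],o+Rm@[-.0375,0,0])-[249.5,139.5])*400/70)
E
```

```text
-0.0465 -0.0075 [290.79924354 181.55823645] [235.99567737 240.33277972]
-0.064 -0.0075 [294.95429899 185.20174669] [259.73885137 261.15283822]
-0.0465 0.0075 [295.38700224 177.22613536] [262.21144135 215.57791637]
-0.064 0.0075 [299.59279587 180.81610085] [286.24454784 236.09200486]
14 [245.11856526 225.93917019]
9 [249.92035531 232.44824669]
5 [253.73614116 237.62074315]
```

Request:
{"fn": "play_rows", "kwargs": {"targets": [{"offset":[4,1,8],"turn":[0,0,0],"grip":1},{"offset":[4,1,8],"turn":[0,0,0],"grip":1},{"offset":[4,1,8],"turn":[0,0,0],"grip":1},{"offset":[4,1,8],"turn":[0,0,0],"grip":1}]}}

```text
t: 5.33
tcp_pos: [0.5911, 0.0769, 0.1675]
tool_rot: [2.624, 0.003, 1.538]
wrist_force: [-0.0, 0.5, -0.2]
grip_width: 0.0931
```

Request:
{"fn": "play_rows", "kwargs": {"targets": [{"offset":[0,0,0],"turn":[0,0,0],"grip":0},{"offset":[0,0,0],"turn":[0,0,0],"grip":0},{"offset":[0,0,0],"turn":[0,0,0],"grip":0},{"offset":[0,0,0],"turn":[0,0,0],"grip":0},{"offset":[0,0,0],"turn":[0,0,0],"grip":0},{"offset":[0,0,0],"turn":[0,0,0],"grip":0}], "newtons": 20}}

```text
t: 5.83
tcp_pos: [0.5912, 0.077, 0.1676]
tool_rot: [2.624, 0.003, 1.538]
wrist_force: [-1.3, 1.5, 2.7]
grip_width: 0.0576
```

```bash

python3 where.py; python3 look.py 4
python3 - <<'E'
import cv2,numpy as np
a=cv2.imread("pics/side4.png")[140:210,250:320];b=cv2.imread("pics/top4.png")[160:220,210:270]
g=lambda a:(255*(a/255.)**.5).astype('uint8')
cv2.imwrite("pics/l4.png",np.hstack([cv2.resize(g(x),(400,400),interpolation=cv2.INTER_CUBIC) for x in(a,b)]))
E
```

```text
5.8333 pos [0.5912 0.077  0.1676] rot [2.6238 0.0025 1.5377] q [-0.2338  0.4235 -0.1223  2.3377  2.0014  0.2539 -0.7506] F [-1.3428  1.5126  2.7036] w 0.0576297838093796
in neck frame (x,y,z): [-0.2513 -2.3033 17.0583]
rot err to neck tool [-0.3353  0.213  -0.0827]
```

View pics/l4.png

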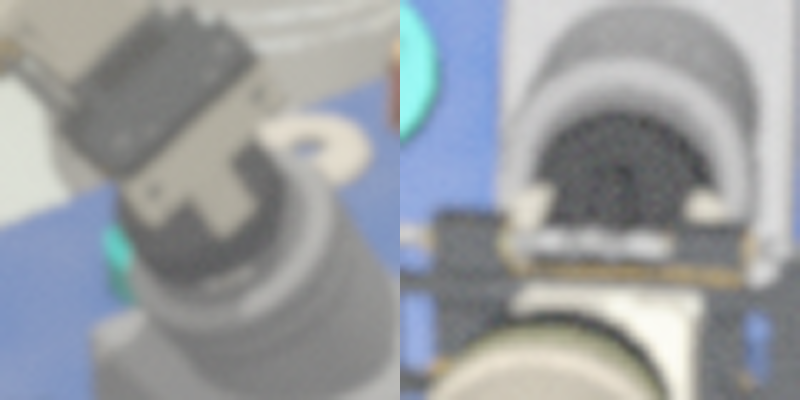

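Request:
{"fn": "play_rows", "kwargs": {"targets": [{"offset":[0,0,0],"turn":[0,0,0],"grip":0},{"offset":[0,0,0],"turn":[0,0,0],"grip":0},{"offset":[0,0,0],"turn":[0,0,0],"grip":0},{"offset":[0,0,0],"turn":[0,0,0],"grip":0},{"offset":[0,0,0],"turn":[0,0,0],"grip":0},{"offset":[0,0,0],"turn":[0,0,0],"grip":0}]}}

```text
t: 6.43
tcp_pos: [0.5912, 0.0771, 0.1675]
tool_rot: [2.624, 0.002, 1.538]
wrist_force: [-1.9, 3.9, 3.2]
grip_width: 0.014
```

```bash
python3 where.py
```

```text
6.4333 pos [0.5912 0.0771 0.1675] rot [2.6241 0.0024 1.538 ] q [-0.2339  0.4238 -0.1224  2.3376  2.0015  0.2537 -0.7506] F [-1.8934  3.8784  3.1718] w 0.013976958259974961
in neck frame (x,y,z): [-0.3275 -2.1232 16.9666]
rot err to neck tool [-0.3488  0.1989 -0.068 ]
```

Request:
{"fn": "play_rows", "kwargs": {"targets": [{"offset":[0,0,-10],"turn":[0,0,0],"grip":0},{"offset":[0,0,-30],"turn":[0,0,0],"grip":0},{"offset":[0,0,-60],"turn":[0,0,0],"grip":0},{"offset":[0,0,-80],"turn":[0,0,0],"grip":0},{"offset":[0,0,-80],"turn":[0,0,0],"grip":0},{"offset":[0,0,-80],"turn":[0,0,0],"grip":0},{"offset":[0,0,-80],"turn":[0,0,0],"grip":0}], "newtons": 25}}

```text
t: 7.02
tcp_pos: [0.5512, 0.0777, 0.238]
tool_rot: [2.623, 0.003, 1.536]
wrist_force: [-0.5, 0.4, -1.3]
grip_width: 0.0138
```

```bash

python3 where.py; python3 look.py 5
python3 - <<'E'
import cv2,numpy as np
a=cv2.imread("pics/side5.png")[120:240,230:350];b=cv2.imread("pics/top5.png")[140:220,200:280]
g=lambda a:(255*(a/255.)**.5).astype('uint8')
cv2.imwrite("pics/l5.png",np.hstack([cv2.resize(g(x),(400,400),interpolation=cv2.INTER_CUBIC) for x in(a,b)]))
from h import *
s=read_state()
R0=R.from_euler("xyz",s["tool_rot"]).as_matrix();Rd=toolR(-.03)
move(((.43,-.11,.25),Rd),((.43,-.11,.06),Rd))
E
```

```text
7.0167 pos [0.5512 0.0777 0.238 ] rot [2.6229 0.0026 1.536 ] q [-0.4685  0.2482  0.1329  2.355   1.2315  0.1652  0.0005] F [-0.4501  0.4231 -1.2776] w 0.013807184869497113
in neck frame (x,y,z): [ 0.2856 -2.7571 98.0002]
rot err to neck tool [-0.2807  0.2683 -0.1644]
offset [-191.7, -93.8, -67.7] turn [29.7, 0.3, -0.2] rows 5.4
offset [-191.1, -187.9, 97.3] turn [29.7, 0.3, -0.2] rows 6.8
```

View pics/l5.png

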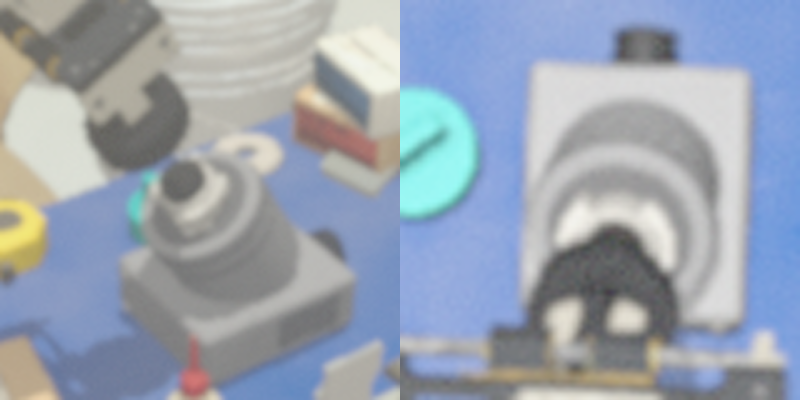

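Request:
{"fn": "play_rows", "kwargs": {"targets": [{"offset":[-50,-50,-68],"turn":[7,0,0],"grip":0},{"offset":[-192,-94,-68],"turn":[29.7,0.3,-0.2],"grip":0},{"offset":[-192,-94,-68],"turn":[29.7,0.3,-0.2],"grip":0},{"offset":[-192,-94,-68],"turn":[29.7,0.3,-0.2],"grip":0},{"offset":[-192,-94,-68],"turn":[29.7,0.3,-0.2],"grip":0},{"offset":[-192,-94,-68],"turn":[29.7,0.3,-0.2],"grip":0},{"offset":[-192,-94,-68],"turn":[29.7,0.3,-0.2],"grip":0},{"offset":[-192,-94,-68],"turn":[29.7,0.3,-0.2],"grip":0},{"offset":[-192,-94,-68],"turn":[29.7,0.3,-0.2],"grip":0},{"offset":[-192,-94,-68],"turn":[29.7,0.3,-0.2],"grip":0}]}}

```text
t: 7.95
tcp_pos: [0.4268, -0.1161, 0.2489]
tool_rot: [-3.136, 0.001, 1.532]
wrist_force: [-0.9, -0.2, -1.4]
grip_width: 0.014
```

```bash

python3 where.py; python3 look.py 6
python3 - <<'E'
from h import *
Rd=toolR(-.03)
move(((.43,-.11,.06),Rd),((.43,-.11,.03),Rd))
import cv2
a=cv2.imread("pics/side6.png")[130:370,180:420];b=cv2.imread("pics/top6.png")[140:300,200:380]
cv2.imwrite("pics/l6.png",np.hstack([cv2.resize(x,(400,400),interpolation=cv2.INTER_CUBIC) for x in(a,b)]))
E
```

```text
7.95 pos [ 0.4268 -0.1161  0.2489] rot [-3.1358  0.0014  1.5322] q [ 0.457   0.2429 -0.3911  2.1618  0.1351  0.7649  1.5103] F [-0.923  -0.2153 -1.4104] w 0.014043740342409993
in neck frame (x,y,z): [ -96.9209 -200.2132  166.7375]
rot err to neck tool [-30.3318   0.2042  -0.4631]
offset [1.9, 1.0, 189.3] turn [-0.1, 0.0, -0.2] rows 4.5
offset [2.0, 1.0, 219.3] turn [-0.1, 0.0, -0.2] rows 5.3
```

View pics/l6.png

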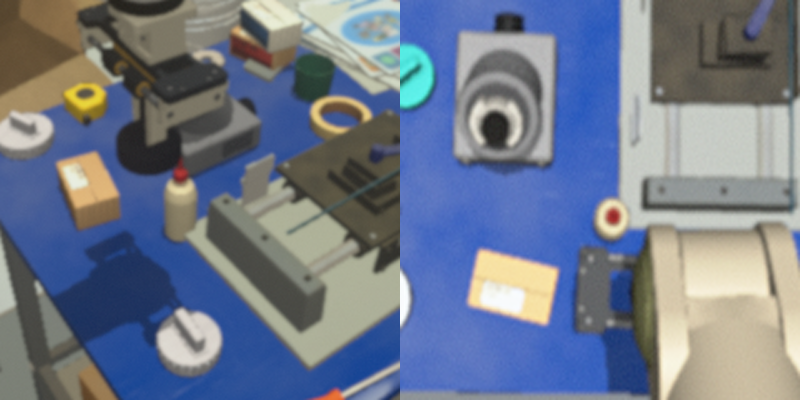

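Request:
{"fn": "play_rows", "kwargs": {"targets": [{"offset":[3,2,40],"turn":[0,0,0],"grip":0},{"offset":[3,2,80],"turn":[0,0,0],"grip":0},{"offset":[3,2,120],"turn":[0,0,0],"grip":0},{"offset":[3,2,160],"turn":[0,0,0],"grip":0},{"offset":[3,2,190],"turn":[0,0,0],"grip":0},{"offset":[3,2,210],"turn":[0,0,0],"grip":0},{"offset":[3,2,216],"turn":[0,0,0],"grip":0},{"offset":[3,2,218],"turn":[0,0,0],"grip":0},{"offset":[3,2,218],"turn":[0,0,0],"grip":0}]}}

```text
t: 8.8
tcp_pos: [0.4322, -0.1058, 0.0321]
tool_rot: [-3.14, -0.001, 1.543]
wrist_force: [0.2, -0.3, -0.7]
grip_width: 0.0135
```

Request:
{"fn": "play_rows", "kwargs": {"targets": [{"offset":[0,0,2],"turn":[0,0,0],"grip":0},{"offset":[0,0,4],"turn":[0,0,0],"grip":0},{"offset":[0,0,4],"turn":[0,0,0],"grip":0}]}}

```text
t: 9.05
tcp_pos: [0.4325, -0.1068, 0.0289]
tool_rot: [3.14, -0.001, 1.541]
wrist_force: [-0.4, -0.1, -0.6]
grip_width: 0.0137
```

```bash

python3 where.py
```

```text
9.05 pos [ 0.4325 -0.1068  0.0289] rot [ 3.1403 -0.0011  1.5413] q [ 0.1979  0.6293 -0.1178  2.3695  0.4412  0.1599  1.2076] F [-0.4165 -0.0852 -0.5698] w 0.01373269710529431
in neck frame (x,y,z): [-202.2296 -190.7689  -26.4943]
rot err to neck tool [-29.9257  -0.068    0.0092]
```

Request:
{"fn": "play_rows", "kwargs": {"targets": [{"offset":[0,0,1.5],"turn":[0,0,0],"grip":0},{"offset":[0,0,3],"turn":[0,0,0],"grip":0},{"offset":[0,0,4],"turn":[0,0,0],"grip":0},{"offset":[0,0,4],"turn":[0,0,0],"grip":0}]}}

```text
t: 9.38
tcp_pos: [0.4323, -0.1066, 0.0244]
tool_rot: [3.141, -0.001, 1.542]
wrist_force: [-0.1, 0.9, 5.6]
grip_width: 0.0139
```

Request:
{"fn": "play_rows", "kwargs": {"targets": [{"offset":[0,0,0],"turn":[0,0,0],"grip":0.5},{"offset":[0,0,0],"turn":[0,0,0],"grip":0.5},{"offset":[0,0,0],"turn":[0,0,0],"grip":0.5},{"offset":[0,0,0],"turn":[0,0,0],"grip":0.5},{"offset":[0,0,-20],"turn":[0,0,0],"grip":0.5},{"offset":[0,0,-60],"turn":[0,0,0],"grip":0.5},{"offset":[0,0,-100],"turn":[0,0,0],"grip":1},{"offset":[0,0,-140],"turn":[0,0,0],"grip":1},{"offset":[0,0,-140],"turn":[0,0,0],"grip":1}]}}

```text
t: 10.13
tcp_pos: [0.4341, -0.1073, 0.1699]
tool_rot: [3.135, 0.001, 1.541]
wrist_force: [1.2, 0.2, -0.4]
grip_width: 0.0619
```

```bash
python3 where.py; python3 look.py 7
python3 - <<'E'
import cv2,numpy as np
a=cv2.imread("pics/side7.png")[130:370,180:420];b=cv2.imread("pics/top7.png")[140:300,200:380]
cv2.imwrite("pics/l7.png",np.hstack([cv2.resize(x,(400,400),interpolation=cv2.INTER_CUBIC) for x in(a,b)]))
E
```

```text
10.1333 pos [ 0.4341 -0.1073  0.1699] rot [3.1345 0.0005 1.541 ] q [ 0.4196  0.3689 -0.3967  2.2526  0.2681  0.5555  1.3598] F [ 1.2322  0.1618 -0.357 ] w 0.06187858650444463
in neck frame (x,y,z): [-130.3045 -191.1666   94.6933]
rot err to neck tool [-29.5944   0.0255   0.0178]
```

View pics/l7.png

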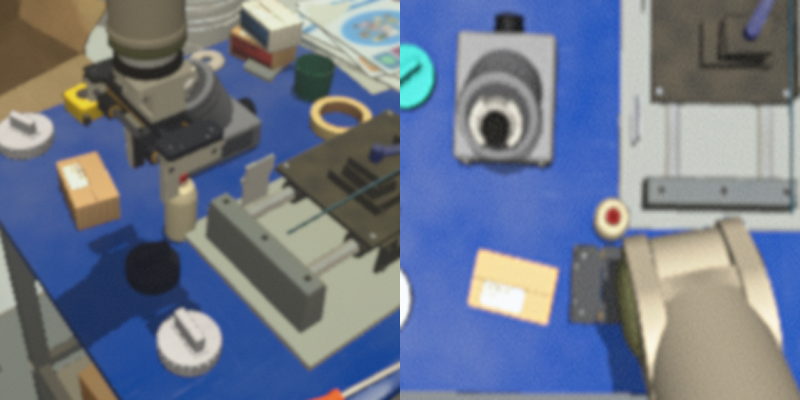

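```bash
python3 - <<'E'
from fit import cal
from h import *
for z in(.05,.08,.12): print(z,atz(cal["top"],(200+(645)*0+ (720-400)*.45,140+208*.4),z))
# side view block front face: bottom & top corner px (left end): 
for uv in((180+205*.6,130+200*.6),(180+325*.6,130+275*.6)): print([atz(cal["side"],uv,z).round(3) for z in(.05,.08,.1)])
for uv in((180+208*.6,130+240*.6),(180+303*.6,130+330*.6)): print("bot",atz(cal["side"],uv,.01).round(3))
Rc=toolR(-.087-np.pi/2)
move(((.4034,-.23,.20),Rc),((.4034,-.23,.03),Rc))
E
```

```text
0.05 [ 0.52157879 -0.20421119  0.05      ]
0.08 [ 0.51956191 -0.19929251  0.08      ]
0.12 [ 0.51687273 -0.19273427  0.12      ]
[array([ 0.54 , -0.077,  0.05 ]), array([ 0.522, -0.101,  0.08 ]), array([ 0.509, -0.117,  0.1  ])]
[array([ 0.585, -0.27 ,  0.05 ]), array([ 0.564, -0.285,  0.08 ]), array([ 0.55 , -0.296,  0.1  ])]
bot [ 0.521 -0.111  0.01 ]
bot [ 0.529 -0.296  0.01 ]
offset [-123.3, -25.2, -34.6] turn [0.1, -0.1, 93.2] rows 13.0
offset [-123.3, -25.7, 135.4] turn [0.1, -0.1, 93.2] rows 13.0
```

Request:
{"fn": "play_rows", "kwargs": {"targets": [{"offset":[-40,-10,-35],"turn":[0,0,7],"grip":1},{"offset":[-123,-25,-35],"turn":[0,0,14],"grip":1},{"offset":[-123,-25,-35],"turn":[0,0,93.2],"grip":1},{"offset":[-123,-25,-35],"turn":[0,0,93.2],"grip":1},{"offset":[-123,-25,-35],"turn":[0,0,93.2],"grip":1},{"offset":[-123,-25,-35],"turn":[0,0,93.2],"grip":1},{"offset":[-123,-25,-35],"turn":[0,0,93.2],"grip":1},{"offset":[-123,-25,-35],"turn":[0,0,93.2],"grip":1},{"offset":[-123,-25,-35],"turn":[0,0,93.2],"grip":1},{"offset":[-123,-25,-35],"turn":[0,0,93.2],"grip":1}]}}

```text
t: 11.07
tcp_pos: [0.4024, -0.2288, 0.1972]
tool_rot: [-3.139, 0.003, 0.291]
wrist_force: [0.1, -0.0, 0.2]
grip_width: 0.0929
```

```bash
python3 where.py; python3 - <<'E'
from h import *
Rc=toolR(-.087-np.pi/2)
move(((.4034,-.23,.20),Rc),((.4034,-.23,.06),Rc))
E
```

```text
11.0667 pos [ 0.4024 -0.2288  0.1972] rot [-3.1386  0.0035  0.2912] q [ 0.4472  0.3236 -0.0679  2.1988  0.0366  0.6248  0.6442] F [ 0.0614 -0.0319  0.2137] w 0.09293644406873416
in neck frame (x,y,z): [-140.9568 -313.6309  132.3696]
rot err to neck tool [-26.2293  18.7866 -69.8622]
offset [0.6, 1.4, -2.8] turn [-0.1, 0.2, 21.7] rows 3.0
offset [1.1, 1.8, 137.1] turn [-0.1, 0.2, 21.7] rows 3.3
```

Request:
{"fn": "play_rows", "kwargs": {"targets": [{"offset":[1,1.6,20],"turn":[0,0,7],"grip":1},{"offset":[1,1.6,40],"turn":[0,0,14],"grip":1},{"offset":[1,1.6,60],"turn":[0,0,21.7],"grip":1},{"offset":[1,1.6,90],"turn":[0,0,21.7],"grip":1},{"offset":[1,1.6,125],"turn":[0,0,21.7],"grip":1},{"offset":[1,1.6,125],"turn":[0,0,21.7],"grip":1},{"offset":[1,1.6,125],"turn":[0,0,21.7],"grip":1}]}}

```text
t: 11.65
tcp_pos: [0.4027, -0.2293, 0.0719]
tool_rot: [-3.139, 0.008, -0.081]
wrist_force: [0.3, 0.4, -0.2]
grip_width: 0.093
```

```bash
python3 where.py; python3 look.py 8
python3 - <<'E'
from h import *
Rc=toolR(-.087-np.pi/2)
move(((.4034,-.23,.028),Rc))
a=cv2.imread("pics/side8.png")[270:390,230:350];b=cv2.imread("pics/top8.png")[210:310,290:390]
cv2.imwrite("pics/l8.png",np.hstack([cv2.resize(x,(400,400),interpolation=cv2.INTER_CUBIC) for x in(a,b)]))
E
```

```text
11.65 pos [ 0.4027 -0.2293  0.0719] rot [-3.1388  0.0077 -0.0808] q [ 0.3818  0.5496  0.0189  2.3067 -0.0348  0.2938  0.3504] F [ 0.3415  0.3625 -0.2143] w 0.09300116620784551
in neck frame (x,y,z): [-203.3294 -314.0324   23.7178]
rot err to neck tool [-23.5451  24.4865 -90.5541]
offset [-1.1, -0.0, 46.5] turn [-0.1, 0.1, 0.3] rows 1.1
```

View pics/l8.png

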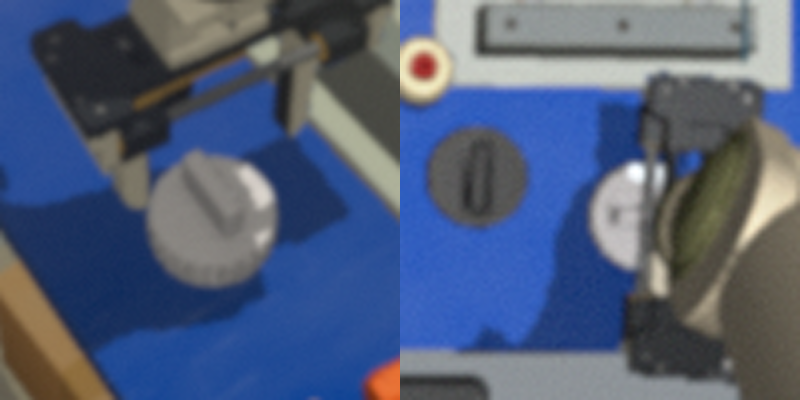

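Request:
{"fn": "play_rows", "kwargs": {"targets": [{"offset":[0,0,25],"turn":[0,0,0.3],"grip":1},{"offset":[0,0,43],"turn":[0,0,0.3],"grip":1},{"offset":[0,0,43],"turn":[0,0,0.3],"grip":1},{"offset":[0,0,43],"turn":[0,0,0.3],"grip":0},{"offset":[0,0,43],"turn":[0,0,0.3],"grip":0},{"offset":[0,0,43],"turn":[0,0,0.3],"grip":0},{"offset":[0,0,43],"turn":[0,0,0.3],"grip":0},{"offset":[0,0,43],"turn":[0,0,0.3],"grip":0},{"offset":[0,0,43],"turn":[0,0,0.3],"grip":0},{"offset":[0,0,43],"turn":[0,0,0.3],"grip":0}], "newtons": 30}}

```text
t: 12.58
tcp_pos: [0.4048, -0.2301, 0.0313]
tool_rot: [-3.141, 0.0, -0.086]
wrist_force: [0.1, -0.2, -0.0]
grip_width: 0.0507
```

Request:
{"fn": "play_rows", "kwargs": {"targets": [{"offset":[0,0,0],"turn":[0,0,0],"grip":0},{"offset":[0,0,0],"turn":[0,0,0],"grip":0},{"offset":[0,0,0],"turn":[0,0,0],"grip":0},{"offset":[0,0,0],"turn":[0,0,0],"grip":0},{"offset":[0,0,0],"turn":[0,0,0],"grip":0},{"offset":[0,0,0],"turn":[0,0,0],"grip":0}], "newtons": 60}}

```text
t: 13.08
tcp_pos: [0.4046, -0.23, 0.031]
tool_rot: [-3.14, 0.001, -0.087]
wrist_force: [0.1, 0.2, 0.5]
grip_width: 0.0134
```

```bash
python3 where.py
```

```text
13.0833 pos [ 0.4046 -0.23    0.031 ] rot [-3.1403  0.0011 -0.0866] q [ 0.3883  0.6331  0.0105  2.3277 -0.0389  0.1824  0.3485] F [0.1414 0.2462 0.4827] w 0.013436645572895312
in neck frame (x,y,z): [-222.1774 -314.7607  -12.655 ]
rot err to neck tool [-23.122   24.3486 -90.9083]
```

Request:
{"fn": "play_rows", "kwargs": {"targets": [{"offset":[0,0,-20],"turn":[0,0,0],"grip":0},{"offset":[0,0,-50],"turn":[0,0,0],"grip":0},{"offset":[0,0,-90],"turn":[0,0,0],"grip":0},{"offset":[0,0,-130],"turn":[0,0,0],"grip":0},{"offset":[0,0,-170],"turn":[0,0,-7],"grip":0},{"offset":[0,0,-210],"turn":[0,0,-14],"grip":0},{"offset":[0,0,-230],"turn":[0,0,-21],"grip":0},{"offset":[0,0,-230],"turn":[0,0,-28],"grip":0},{"offset":[0,0,-230],"turn":[0,0,-35],"grip":0},{"offset":[0,0,-230],"turn":[0,0,-42],"grip":0}]}}

```text
t: 13.92
tcp_pos: [0.4047, -0.2303, 0.2616]
tool_rot: [-3.141, -0.001, 0.652]
wrist_force: [0.8, -0.2, -1.6]
grip_width: 0.0133
```

```bash
python3 where.py;python3 - <<'E'
from h import *
yaw=-.03;Rn=toolR(yaw,np.pi/6);rim=np.array([.599,.079,.155]);nz=-Rn[:,2]
move(((.42,-.10,.27),toolR(yaw)),(rim+.11*nz,Rn))
E
```

```text
13.9167 pos [ 0.4047 -0.2303  0.2616] rot [-3.1413 -0.0007  0.6525] q [ 0.499   0.2361 -0.1263  2.1164  0.0404  0.7913  1.0002] F [ 0.7794 -0.1911 -1.6332] w 0.01334916099157411
in neck frame (x,y,z): [-106.7127 -315.0325  187.0348]
rot err to neck tool [-27.9832  13.274  -49.71  ]
offset [91.3, -94.3, -8.3] turn [0.0, -0.0, -50.9] rows 7.1
offset [299.5, -162.5, 11.6] turn [-28.0, 13.3, -49.7] rows 8.2
```

Request:
{"fn": "play_rows", "kwargs": {"targets": [{"offset":[30,-30,-8],"turn":[0,0,-7],"grip":0},{"offset":[60,-60,-8],"turn":[0,0,-14],"grip":0},{"offset":[91,-94,-8],"turn":[0,0,-21],"grip":0},{"offset":[91,-94,-8],"turn":[0,0,-50.9],"grip":0},{"offset":[91,-94,-8],"turn":[0,0,-50.9],"grip":0},{"offset":[91,-94,-8],"turn":[0,0,-50.9],"grip":0},{"offset":[91,-94,-8],"turn":[0,0,-50.9],"grip":0},{"offset":[91,-94,-8],"turn":[0,0,-50.9],"grip":0}]}}

```text
t: 14.58
tcp_pos: [0.4206, -0.1004, 0.269]
tool_rot: [-3.14, -0.001, 1.541]
wrist_force: [-0.9, -0.2, -0.7]
grip_width: 0.0134
```

```bash
python3 where.py;python3 look.py 9; python3 - <<'E'
from h import *
yaw=-.03;Rn=toolR(yaw,np.pi/6);rim=np.array([.599,.079,.155]);nz=-Rn[:,2]
move((rim+.14*nz,Rn),(rim+.11*nz,Rn))
a=cv2.imread("pics/side9.png")[150:240,260:350];b=cv2.imread("pics/top9.png")[140:220,205:285]
g=lambda a:(255*(a/255.)**.7).astype('uint8')
cv2.imwrite("pics/l9.png",np.hstack([cv2.resize(g(x),(400,400),interpolation=cv2.INTER_CUBIC) for x in(a,b)]))
E
```

```text
14.5833 pos [ 0.4206 -0.1004  0.269 ] rot [-3.1405 -0.0012  1.541 ] q [ 0.4112  0.198  -0.3628  2.1571  0.0956  0.8024  1.5293] F [-0.9154 -0.2171 -0.7346] w 0.01341170944556132
in neck frame (x,y,z): [ -92.6596 -184.6864  187.4737]
rot err to neck tool [-30.0643  -0.0719  -0.0052]
offset [185.9, 101.2, -7.1] turn [-30.1, 0.1, -0.5] rows 5.1
offset [186.0, 116.2, 18.9] turn [-30.1, 0.1, -0.5] rows 5.3
```

View pics/l9.png

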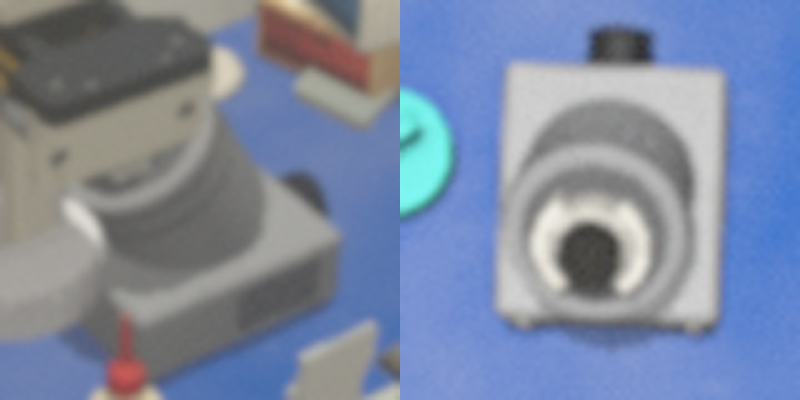

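```bash
cat > ov3.py <<'E'
from fit import *
import sys
rim=np.array(eval(sys.argv[1]))/1e3;yaw=float(sys.argv[2]);out=sys.argv[3]
Rm=neckR(yaw);o=[]
for c,f,(x,y,w,h) in (("side","side5",(262,158,56,56)),("top","top9",(216,162,46,46))):
    a=cv2.imread(f"pics/{f}.png")[y:y+h,x:x+w];a=(255*(a/255.)**.7).astype('uint8')
    k=600/h;a=cv2.resize(a,(600,600),interpolation=cv2.INTER_CUBIC)
    b=a.copy()
    for r,z,col in((.05,-.024,(0,0,255)),(.031,-.003,(0,255,0)),(.0185,.01,(255,255,0))):
        q=[(proj(cal[c],rim+Rm@np.array([r*np.cos(t),r*np.sin(t),z]))-[x-.5,y-.5])*k-.5 for t in np.linspace(0,6.283,60)]
        cv2.polylines(b,[np.round(q).astype(int)],True,col,1)
    o.append(np.vstack([a,b]))
cv2.imwrite(out,cv2.resize(np.hstack(o),(600,600),interpolation=cv2.INTER_AREA))
E
python3 ov3.py "[599,79,155]" -0.03 pics/o3.png
```

```text
(no output)
```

View pics/o3.png

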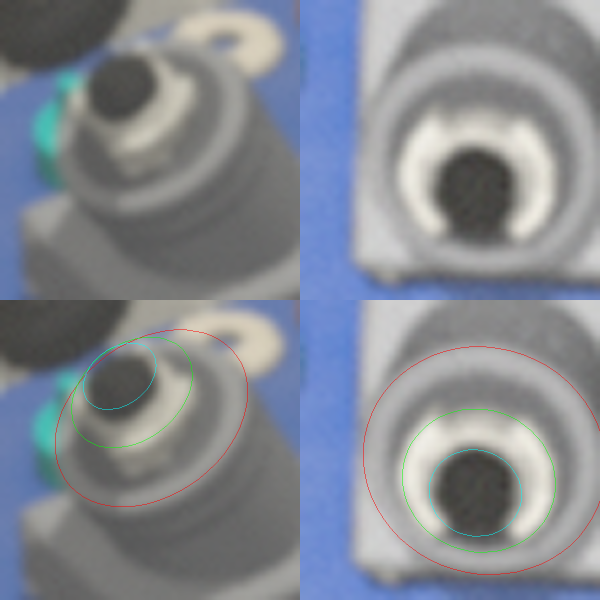

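Request:
{"fn": "play_rows", "kwargs": {"targets": [{"offset":[40,0,-20],"turn":[-7,0,0],"grip":0},{"offset":[80,30,-20],"turn":[-14,0,0],"grip":0},{"offset":[110,60,-15],"turn":[-21,0,0],"grip":0},{"offset":[150,90,-10],"turn":[-28,0,0],"grip":0},{"offset":[186,101,-7],"turn":[-30.1,0.1,-0.5],"grip":0},{"offset":[186,116,19],"turn":[-30.1,0.1,-0.5],"grip":0},{"offset":[186,116,19],"turn":[-30.1,0.1,-0.5],"grip":0},{"offset":[186,116,19],"turn":[-30.1,0.1,-0.5],"grip":0},{"offset":[186,116,19],"turn":[-30.1,0.1,-0.5],"grip":0}]}}

```text
t: 15.43
tcp_pos: [0.541, 0.0755, 0.252]
tool_rot: [2.617, -0.001, 1.536]
wrist_force: [0.1, -1.3, -0.1]
grip_width: 0.0136
```

```bash
sed -i 's/rim=np.array(\[.600,.079,.153\])/rim=np.array([.599,.079,.155])/' where.py; python3 where.py;python3 look.py 10; python3 - <<'E'
from h import *
yaw=-.03;Rn=toolR(yaw,np.pi/6);rim=np.array([.599,.079,.155]);nz=-Rn[:,2]
move((rim+.06*nz,Rn))
a=cv2.imread("pics/side10.png")[120:220,230:330];b=cv2.imread("pics/top10.png")[140:230,200:290]
g=lambda a:(255*(a/255.)**.7).astype('uint8')
cv2.imwrite("pics/l10.png",np.hstack([cv2.resize(g(x),(400,400),interpolation=cv2.INTER_CUBIC) for x in(a,b)]))
E
```

```text
15.4333 pos [0.541  0.0755 0.252 ] rot [ 2.6171 -0.0013  1.5361] q [-0.2607  0.2127 -0.1237  2.3504  1.1966  0.243   0.0308] F [ 0.1248 -1.2798 -0.0929] w 0.013599935646078861
in neck frame (x,y,z): [ -1.6245  -5.2168 112.8991]
rot err to neck tool [ 0.0531  0.0692 -0.2685]
offset [-1.8, 0.9, 51.2] turn [-0.0, -0.3, 0.1] rows 1.2
```

View pics/l10.png

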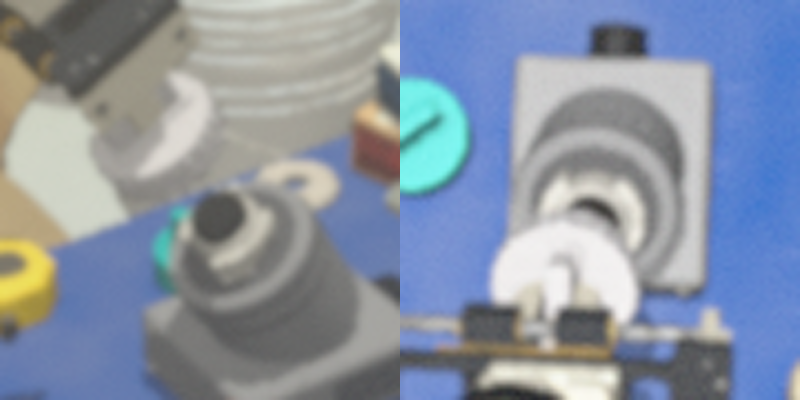

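```bash
python3 where.py; python3 - <<'E'
from h import *
yaw=-.03;Rn=toolR(yaw,np.pi/6);rim=np.array([.599,.079,.155]);nz=-Rn[:,2]
move((rim+.06*nz,Rn))
E
```

```text
15.5333 pos [0.5427 0.0822 0.2509] rot [ 2.6185 -0.0042  1.5448] q [-0.266   0.2179 -0.1284  2.3458  1.1949  0.2422  0.0309] F [ 0.2876 -0.6693 -1.878 ] w 0.013398918716503883
in neck frame (x,y,z): [ -0.9167   1.4964 111.2294]
rot err to neck tool [-0.0311 -0.3227  0.0787]
offset [-1.8, 0.9, 51.2] turn [-0.0, -0.3, 0.1] rows 1.2
```

Request:
{"fn": "play_rows", "kwargs": {"targets": [{"offset":[-1.7,1,15],"turn":[0,-0.3,0],"grip":0},{"offset":[-1.7,1,30],"turn":[0,-0.3,0],"grip":0},{"offset":[-1.7,1,45],"turn":[0,-0.3,0],"grip":0},{"offset":[-1.7,1,55],"turn":[0,-0.3,0],"grip":0},{"offset":[-1.7,1,60],"turn":[0,-0.3,0],"grip":0},{"offset":[-1.7,1,60],"turn":[0,-0.3,0],"grip":0},{"offset":[-1.7,1,60],"turn":[0,-0.3,0],"grip":0},{"offset":[-1.7,1,60],"turn":[0,-0.3,0],"grip":0}]}}

```text
t: 16.2
tcp_pos: [0.572, 0.0737, 0.2009]
tool_rot: [2.618, 0.004, 1.538]
wrist_force: [-0.5, 0.1, -1.1]
grip_width: 0.0133
```

```bash
python3 where.py;python3 look.py 11; python3 where.py; python3 - <<'E'
from h import *
yaw=-.03;Rn=toolR(yaw,np.pi/6);rim=np.array([.599,.079,.155]);nz=-Rn[:,2]
move((rim+.03*nz,Rn))
a=cv2.imread("pics/side11.png")[140:210,250:320];b=cv2.imread("pics/top11.png")[150:220,210:280]
g=lambda a:(255*(a/255.)**.7).astype('uint8')
cv2.imwrite("pics/l11.png",np.hstack([cv2.resize(g(x),(400,400),interpolation=cv2.INTER_CUBIC) for x in(a,b)]))
E
```

```text
16.2 pos [0.572  0.0737 0.2009] rot [2.618  0.0043 1.5381] q [-0.2478  0.3412 -0.1127  2.3507  1.7509  0.2303 -0.5039] F [-0.4895  0.1286 -1.1461] w 0.013266661660349828
in neck frame (x,y,z): [-0.2585 -6.1091 53.145 ]
rot err to neck tool [ 0.0021  0.2926 -0.0111]
16.3 pos [0.5721 0.074  0.2012] rot [2.6173 0.0044 1.5389] q [-0.2482  0.3409 -0.1128  2.3507  1.7517  0.2304 -0.5042] F [ 0.3728  1.3946 -0.9991] w 0.01351837576018534
in neck frame (x,y,z): [-0.0312 -5.8528 53.3272]
rot err to neck tool [0.0378 0.273  0.0314]
offset [6.0, 0.0, 23.3] turn [0.0, 0.3, 0.0] rows 0.6
```

View pics/l11.png

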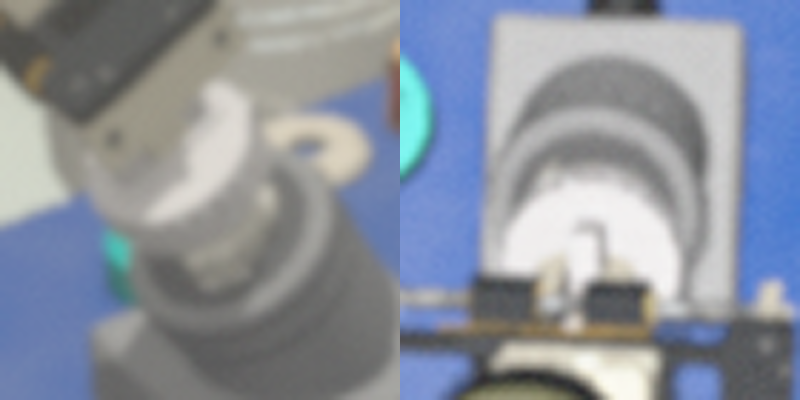

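Request:
{"fn": "play_rows", "kwargs": {"targets": [{"offset":[6,0,8],"turn":[0,0.3,0],"grip":0},{"offset":[6,0,8],"turn":[0,0.3,0],"grip":0},{"offset":[6,0,8],"turn":[0,0.3,0],"grip":0},{"offset":[6,0,8],"turn":[0,0.3,0],"grip":0},{"offset":[6,0,8],"turn":[0,0.3,0],"grip":0}]}}

```text
t: 16.72
tcp_pos: [0.5763, 0.0797, 0.1939]
tool_rot: [2.618, 0.001, 1.542]
wrist_force: [-1.1, -0.5, -2.0]
grip_width: 0.0136
```

```bash
python3 where.py
```

```text
16.7167 pos [0.5763 0.0797 0.1939] rot [2.6178 0.0005 1.5421] q [-0.231   0.3605 -0.1439  2.3465  1.801   0.245  -0.5583] F [-1.1219 -0.5356 -2.0376] w 0.013608913060540628
in neck frame (x,y,z): [-0.2264  0.0053 45.0999]
rot err to neck tool [ 0.0124 -0.013   0.0802]
```

Request:
{"fn": "play_rows", "kwargs": {"targets": [{"offset":[0,0,3],"turn":[0,0,0],"grip":0},{"offset":[0,0,6],"turn":[0,0,0],"grip":0},{"offset":[0,0,9],"turn":[0,0,0],"grip":0},{"offset":[0,0,12],"turn":[0,0,0],"grip":0},{"offset":[0,0,14],"turn":[0,0,0],"grip":0},{"offset":[0,0,14],"turn":[0,0,0],"grip":0}]}}

```text
t: 17.22
tcp_pos: [0.5835, 0.0796, 0.1809]
tool_rot: [2.619, 0.0, 1.542]
wrist_force: [-0.1, -0.5, -0.0]
grip_width: 0.0136
```

```bash
python3 where.py
```

```text
17.2167 pos [0.5835 0.0796 0.1809] rot [2.6188 0.0005 1.5421] q [-0.1901  0.3945 -0.1918  2.3417  1.8797  0.2721 -0.6317] F [-0.1433 -0.5468 -0.0054] w 0.013627368480857837
in neck frame (x,y,z): [-0.5287  0.095  30.166 ]
rot err to neck tool [-0.0462 -0.0139  0.0813]
```

Request:
{"fn": "play_rows", "kwargs": {"targets": [{"offset":[0,0.5,2],"turn":[0,0,0],"grip":0},{"offset":[0,0.5,4],"turn":[0,0,0],"grip":0},{"offset":[0,0.5,6],"turn":[0,0,0],"grip":0},{"offset":[0,0.5,6],"turn":[0,0,0],"grip":0}]}}

```text
t: 17.55
tcp_pos: [0.5869, 0.0796, 0.1762]
tool_rot: [2.618, 0.0, 1.542]
wrist_force: [-0.4, 0.4, -1.6]
grip_width: 0.0135
```

```bash
python3 where.py; python3 look.py 12; python3 - <<'E'
from h import *
a=cv2.imread("pics/side12.png")[140:210,250:320];b=cv2.imread("pics/top12.png")[150:220,210:280]
g=lambda a:(255*(a/255.)**.7).astype('uint8')
cv2.imwrite("pics/l12.png",np.hstack([cv2.resize(g(x),(400,400),interpolation=cv2.INTER_CUBIC) for x in(a,b)]))
E
```

```text
17.55 pos [0.5869 0.0796 0.1762] rot [2.6183 0.0005 1.5424] q [-0.1765  0.4075 -0.2075  2.3386  1.905   0.2822 -0.6541] F [-0.3828  0.4404 -1.5702] w 0.013501948593840674
in neck frame (x,y,z): [ 0.1485  0.246  24.4213]
rot err to neck tool [-0.0163 -0.0242  0.0937]
```

View pics/l12.png

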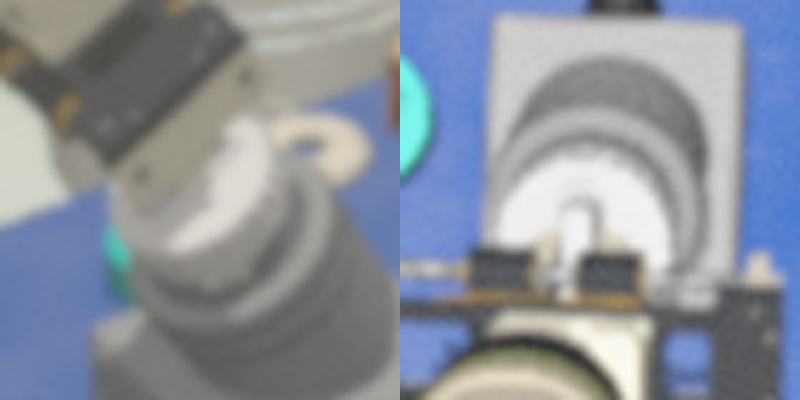

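Request:
{"fn": "play_rows", "kwargs": {"targets": [{"offset":[0,0,2],"turn":[0,0,0],"grip":0},{"offset":[0,0,4],"turn":[0,0,0],"grip":0},{"offset":[0,0,6],"turn":[0,0,0],"grip":0},{"offset":[0,0,6],"turn":[0,0,0],"grip":0}]}}

```text
t: 17.98
tcp_pos: [0.59, 0.0796, 0.1713]
tool_rot: [2.618, 0.0, 1.543]
wrist_force: [-2.3, 0.2, 5.1]
grip_width: 0.0137
```

```bash
python3 where.py
```

```text
17.9833 pos [0.59   0.0796 0.1713] rot [2.6178 0.0004 1.5426] q [-0.1623  0.4208 -0.2243  2.3364  1.9303  0.2938 -0.6769] F [-2.3362  0.2182  5.0996] w 0.01365489224981294
in neck frame (x,y,z): [ 0.2977  0.323  18.6286]
rot err to neck tool [ 0.0096 -0.0315  0.1012]
```

Request:
{"fn": "play_rows", "kwargs": {"targets": [{"offset":[0,0,2],"turn":[0,0,0],"grip":0},{"offset":[0,0,4],"turn":[0,0,0],"grip":0},{"offset":[0,0,6.5],"turn":[0,0,0],"grip":0},{"offset":[0,0,6.5],"turn":[0,0,0],"grip":0}]}}

```text
t: 18.32
tcp_pos: [0.593, 0.0795, 0.166]
tool_rot: [2.617, 0.0, 1.543]
wrist_force: [-5.7, -0.4, 8.6]
grip_width: 0.0139
```

```bash
python3 where.py
```

```text
18.3167 pos [0.593  0.0795 0.166 ] rot [2.6175 0.0003 1.5427] q [-0.1482  0.4348 -0.2412  2.3343  1.9552  0.3061 -0.6989] F [-5.6804 -0.4264  8.6452] w 0.013945910007896778
in neck frame (x,y,z): [ 0.2909  0.353  12.5538]
rot err to neck tool [ 0.0311 -0.0404  0.1046]
```

Request:
{"fn": "play_rows", "kwargs": {"targets": [{"offset":[0,0,0.7],"turn":[0,0,0],"grip":0},{"offset":[0,0,1.4],"turn":[0,0,0],"grip":0},{"offset":[0,0,1.4],"turn":[0,0,0],"grip":0}]}}

```text
t: 18.57
tcp_pos: [0.5931, 0.0795, 0.1659]
tool_rot: [2.616, 0.0, 1.543]
wrist_force: [-14.8, -2.4, 24.0]
grip_width: 0.0136
```

```bash
python3 where.py
```

```text
18.5667 pos [0.5931 0.0795 0.1659] rot [2.6162 0.0002 1.543 ] q [-0.1456  0.4355 -0.2448  2.3349  1.9597  0.3087 -0.703 ] F [-14.763   -2.3684  24.0221] w 0.013635165735758022
in neck frame (x,y,z): [ 0.3558  0.3479 12.3702]
rot err to neck tool [ 0.1003 -0.0522  0.1154]
```

Request:
{"fn": "play_rows", "kwargs": {"targets": [{"offset":[0,0,-0.6],"turn":[0,0,4],"grip":0},{"offset":[0,0,-0.6],"turn":[0,0,8],"grip":0},{"offset":[0,0,-0.6],"turn":[0,0,12],"grip":0},{"offset":[0,0,-0.6],"turn":[0,0,16],"grip":0},{"offset":[0,0,-0.6],"turn":[0,0,20],"grip":0},{"offset":[0,0,-0.6],"turn":[0,0,20],"grip":0}]}}

```text
t: 19.07
tcp_pos: [0.5927, 0.0797, 0.1657]
tool_rot: [2.645, -0.174, 1.234]
wrist_force: [-11.3, -0.4, 16.1]
grip_width: 0.0139
```

```bash
python3 where.py; python3 -c "
from h import *
print(read_state()['ft_torque'])"
```

```text
19.0667 pos [0.5927 0.0797 0.1657] rot [ 2.6447 -0.1739  1.2343] q [-0.0779  0.4431 -0.3366  2.3307  1.899   0.3457 -0.9918] F [-11.3448  -0.4239  16.0978] w 0.013873757427864529
in neck frame (x,y,z): [-0.114   0.5354 12.42  ]
rot err to neck tool [  0.0104  -0.0722 -20.1134]
[-0.09683576  0.97112013 -0.03032727]
```

Request:
{"fn": "play_rows", "kwargs": {"targets": [{"offset":[0,0,0],"turn":[0,0,4],"grip":0},{"offset":[0,0,0],"turn":[0,0,8],"grip":0},{"offset":[0,0,0],"turn":[0,0,12],"grip":0},{"offset":[0,0,0],"turn":[0,0,16],"grip":0},{"offset":[0,0,0],"turn":[0,0,20],"grip":0},{"offset":[0,0,0],"turn":[0,0,24],"grip":0},{"offset":[0,0,0],"turn":[0,0,24],"grip":0}]}}

```text
t: 19.65
tcp_pos: [0.5925, 0.08, 0.1656]
tool_rot: [2.749, -0.356, 0.843]
wrist_force: [-11.9, 0.4, 15.0]
grip_width: 0.0136
```

```bash
python3 where.py; python3 -c "
from h import *
print(read_state()['ft_torque'])"
```

```text
19.65 pos [0.5925 0.08   0.1656] rot [ 2.7493 -0.3564  0.8432] q [-0.0038  0.455  -0.438   2.3263  1.8485  0.3902 -1.3551] F [-11.8736   0.3698  15.0412] w 0.013639262507154264
in neck frame (x,y,z): [-0.3361  0.7813 12.4211]
rot err to neck tool [ -0.0295  -0.0845 -44.0907]
[-0.02241347  1.05749638  0.0300037 ]
```

Request:
{"fn": "play_rows", "kwargs": {"targets": [{"offset":[-0.1,0.3,0],"turn":[0,0,4],"grip":0},{"offset":[-0.2,0.6,0],"turn":[0,0,8],"grip":0},{"offset":[-0.2,0.6,0],"turn":[0,0,12],"grip":0},{"offset":[-0.2,0.6,0],"turn":[0,0,16],"grip":0},{"offset":[-0.2,0.6,0],"turn":[0,0,20],"grip":0},{"offset":[-0.2,0.6,0],"turn":[0,0,24],"grip":0},{"offset":[-0.2,0.6,0],"turn":[0,0,28],"grip":0},{"offset":[-0.2,0.6,0],"turn":[0,0,28],"grip":0}]}}

```text
t: 20.32
tcp_pos: [0.5927, 0.0797, 0.1657]
tool_rot: [2.967, -0.496, 0.328]
wrist_force: [-11.3, 0.4, 15.4]
grip_width: 0.0134
```

```bash
python3 where.py; python3 -c "
from h import *
print(read_state()['ft_torque'])"
```

```text
20.3167 pos [0.5927 0.0797 0.1657] rot [ 2.9675 -0.4964  0.3276] q [ 0.0732  0.4711 -0.5431  2.3214  1.8062  0.4387 -1.794 ] F [-11.3471   0.3987  15.374 ] w 0.013431417559538406
in neck frame (x,y,z): [-0.0838  0.5114 12.4198]
rot err to neck tool [ -0.069   -0.0946 -72.073 ]
[0.13547699 1.10128091 0.05870623]
```

Request:
{"fn": "play_rows", "kwargs": {"targets": [{"offset":[0,0,0],"turn":[0,0,2],"grip":0},{"offset":[0,0,0],"turn":[0,0,4],"grip":0},{"offset":[0,0,0],"turn":[0,0,6],"grip":0},{"offset":[0,0,0],"turn":[0,0,8],"grip":0},{"offset":[0,0,0],"turn":[0,0,8],"grip":0}]}}

```text
t: 20.73
tcp_pos: [0.5927, 0.0797, 0.1657]
tool_rot: [3.043, -0.515, 0.172]
wrist_force: [-11.2, 0.6, 14.5]
grip_width: 0.0131
```

```bash
python3 where.py; python3 -c "
from h import *
s=read_state();n=toolR(-.03,np.pi/6)[:,2];print(s['ft_torque'],s['ft_torque']@n,s['wrist_force']@n)"
```

```text
20.7333 pos [0.5927 0.0797 0.1657] rot [ 3.0429 -0.5151  0.1722] q [ 0.0925  0.476  -0.5705  2.3203  1.7967  0.4522 -1.9201] F [-11.175   0.632  14.513] w 0.0131153945546973
in neck frame (x,y,z): [-0.1092  0.5565 12.4162]
rot err to neck tool [ -0.0775  -0.0913 -79.9329]
[-0.03022289  1.15479614  0.18997897] -0.1969506023378048 -18.163151109927814
```

Request:
{"fn": "play_rows", "kwargs": {"targets": [{"offset":[0,0,0],"turn":[0,0,2],"grip":0},{"offset":[0,0,0],"turn":[0,0,4],"grip":0},{"offset":[0,0,0],"turn":[0,0,4],"grip":0}]}}

```text
t: 20.98
tcp_pos: [0.5926, 0.0797, 0.1656]
tool_rot: [3.082, -0.52, 0.094]
wrist_force: [-12.2, 0.4, 13.9]
grip_width: 0.0138
```

```bash
python3 where.py; python3 -c "
from h import *
s=read_state();n=toolR(-.03,np.pi/6)[:,2];print(s['ft_torque'],s['ft_torque']@n,s['wrist_force']@n)"
```

```text
20.9833 pos [0.5926 0.0797 0.1656] rot [ 3.0816 -0.5204  0.0939] q [ 0.102   0.4787 -0.584   2.32    1.7927  0.4592 -1.9837] F [-12.1902   0.4209  13.8721] w 0.01379294523767049
in neck frame (x,y,z): [-0.2575  0.541  12.4007]
rot err to neck tool [ -0.0815  -0.0868 -83.8437]
[-0.43135521  1.23624009  0.63367004] -0.7828957234774843 -18.112244110157842
```

Request:
{"fn": "play_rows", "kwargs": {"targets": [{"offset":[0,0,-1.5],"turn":[0,0,-1.5],"grip":0},{"offset":[0,0,-3.5],"turn":[0,0,-1.5],"grip":0},{"offset":[0,0,-5],"turn":[0,0,-1.5],"grip":0},{"offset":[0,0,-5],"turn":[0,0,-1.5],"grip":0},{"offset":[0,0,-5],"turn":[0,0,-1.5],"grip":0}]}}

```text
t: 21.4
tcp_pos: [0.5904, 0.0798, 0.1695]
tool_rot: [3.067, -0.518, 0.124]
wrist_force: [-7.3, 2.7, 4.5]
grip_width: 0.0135
```

```bash
python3 where.py; python3 -c "
from h import *
s=read_state();n=toolR(-.03,np.pi/6)[:,2];print(s['ft_torque'],s['ft_torque']@n,s['wrist_force']@n)"
```

```text
21.4 pos [0.5904 0.0798 0.1695] rot [ 3.067  -0.5179  0.1235] q [ 0.0955  0.4669 -0.5745  2.3209  1.7764  0.4487 -1.9445] F [-7.2836  2.7003  4.4532] w 0.013464575193698208
in neck frame (x,y,z): [-0.2022  0.4941 16.8474]
rot err to neck tool [ -0.1142  -0.0549 -82.3656]
[0.3026496  1.41910192 0.61261063] -0.40056299860766204 -7.537248047029501
```

Request:
{"fn": "play_rows", "kwargs": {"targets": [{"offset":[0,0,-1],"turn":[0,0,0],"grip":0},{"offset":[0,0,-1.5],"turn":[0,0,0],"grip":0},{"offset":[0,0,-1.5],"turn":[0,0,0],"grip":0}]}}

```text
t: 21.65
tcp_pos: [0.5901, 0.0797, 0.1701]
tool_rot: [3.068, -0.517, 0.123]
wrist_force: [0.7, 3.8, -8.9]
grip_width: 0.0134
```

```bash
python3 where.py; python3 -c "
from h import *
s=read_state();n=toolR(-.03,np.pi/6)[:,2];print(s['ft_torque'],s['ft_torque']@n,s['wrist_force']@n)"
```

```text
21.65 pos [0.5901 0.0797 0.1701] rot [ 3.0676 -0.5171  0.1229] q [ 0.0946  0.4649 -0.5727  2.3205  1.7711  0.446  -1.9399] F [ 0.6619  3.85   -8.8877] w 0.013382620964207939
in neck frame (x,y,z): [-0.1891  0.4436 17.5606]
rot err to neck tool [ -0.1652  -0.0227 -82.3929]
[0.75388901 1.44746895 0.94253654] -0.461194475174723 7.970019016551147
```

Request:
{"fn": "play_rows", "kwargs": {"targets": [{"offset":[0,0,0.8],"turn":[0,0,0],"grip":0},{"offset":[0,0,0.8],"turn":[0,0,0],"grip":0.5},{"offset":[0,0,0.8],"turn":[0,0,0],"grip":0.5},{"offset":[0,0,0.8],"turn":[0,0,0],"grip":0.5},{"offset":[0,0,0.8],"turn":[0,0,0],"grip":0.5},{"offset":[0,0,0.8],"turn":[0,0,0],"grip":0.5}]}}

```text
t: 22.15
tcp_pos: [0.5913, 0.0785, 0.1703]
tool_rot: [3.065, -0.519, 0.122]
wrist_force: [-0.1, -0.1, 1.0]
grip_width: 0.0425
```

Request:
{"fn": "play_rows", "kwargs": {"targets": [{"offset":[0,0,-10],"turn":[0,0,0],"grip":0.5},{"offset":[0,0,-30],"turn":[0,0,0],"grip":0.5},{"offset":[0,0,-60],"turn":[0,0,0],"grip":0.5},{"offset":[0,0,-100],"turn":[0,0,0],"grip":0.5},{"offset":[0,0,-140],"turn":[0,0,0],"grip":0.5},{"offset":[0,0,-140],"turn":[0,0,0],"grip":0.5},{"offset":[0,0,-140],"turn":[0,0,0],"grip":0.5}]}}

```text
t: 22.73
tcp_pos: [0.5201, 0.0819, 0.2952]
tool_rot: [3.066, -0.523, 0.123]
wrist_force: [1.1, -0.9, -0.6]
grip_width: 0.0463
```

```bash
python3 where.py; python3 look.py 13; python3 - <<'E'
from h import *
a=cv2.imread("pics/side13.png")[140:210,250:320];b=cv2.imread("pics/top13.png")[150:220,210:280]
g=lambda a:(255*(a/255.)**.7).astype('uint8')
cv2.imwrite("pics/l13.png",np.hstack([cv2.resize(g(x),(400,400),interpolation=cv2.INTER_CUBIC) for x in(a,b)]))
E
```

```text
22.7333 pos [0.5201 0.0819 0.2952] rot [ 3.0657 -0.5234  0.1233] q [ 0.1461  0.1483 -0.6108  2.3062  0.9653  0.3844 -1.187 ] F [ 1.085  -0.9004 -0.6054] w 0.046331882763054534
in neck frame (x,y,z): [  1.7008   0.5006 160.8749]
rot err to neck tool [  0.1772  -0.2491 -82.3992]
```

View pics/l13.png

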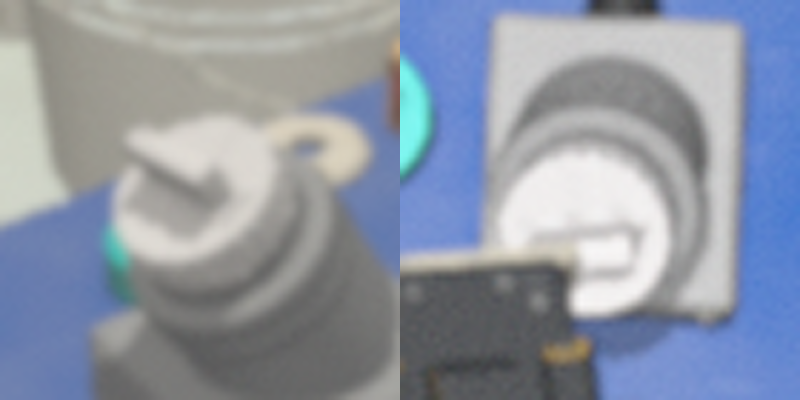

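View pics/top13.png

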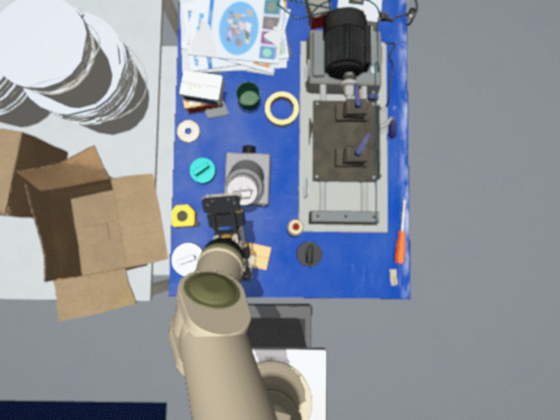

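View pics/side13.png

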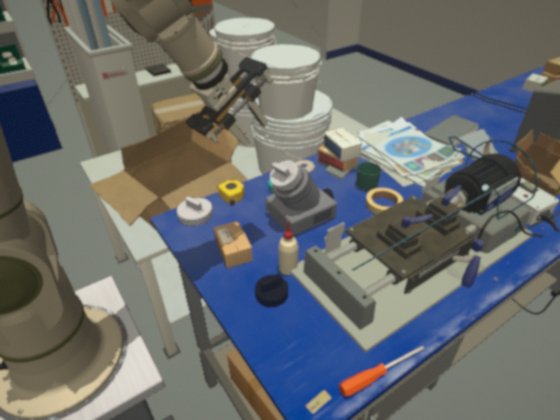

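The side view shows the cap on the neck near (288,178) with its grip bar level. The dust cover lies flat on the bench at (272,290). The big cap (194,211), carton (233,243), bottle (289,252) and tape measure (231,190) are where they stood, and the gripper is clear of everything.

```bash
python3 -c "
from h import *
s=read_state();print(s['t'],s['wrist_force']);print(close_job())"
```

```text
22.8333 [ 0.2527041  -0.31949973 -0.34779893]
the job is handed in; nothing more can be done
None
```

The dust cover is off the neck and the smaller cap is locked on it. I handed the job in at about 22.8 s of the 59 s allowed; no verdict came back.

- **Dust cover:** it was set down open side down on bare bench near (0.43, -0.11), just short of the oil bottle. I felt it touch the bench at 5.6 N before letting go, and the last pictures show it lying flat.
- **Cap:** I pushed it down until it bottomed on the rim, at about 28 N. I then turned it clockwise about 84° until the stop pushed back with 0.8 N m.
- **Lock:** the cap rose about 5 mm by the gripper reading and held against an 8 N pull before release. It was at 82° then, and it stayed on the neck after I let go.
- **Other items:** the larger cap, bottle, carton and tape measure look unmoved in the last pictures. The top view is partly blocked by the arm.

**Checks that disagreed:**
- The side camera read about 2 pixels too low near the neck. I relied on the top view and touch for the neck position instead.
- The arm drifted up to 6 mm sideways on the approach to the neck. I corrected that before inserting the cap.
- I did not measure the cap's angle or height on its own after letting go, beyond what the pictures show.

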